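Clear the keyboard and shut the laptop for the night

ROBOT

A 6-joint arm with a two-finger parallel gripper is mounted at the origin on the work surface. World frame = base frame: x ahead of the robot, y to its left, z up, the work surface at z = 0. Lengths are in m, angles in degrees, forces in N, time in s.
With the tool pointing down it reaches from about 0.4 to 0.825 m from the base axis. Payload 7 kg.
Tool frame: the origin (TCP) lies midway between the tips of the shut fingers; the grasp point (between the pads) lies 19 mm behind it; z points along the fingers, y is the line along which they close (so a half turn about z gives the same grasp; the last joint's range is limited). The gripper opens to 88 mm and grips with 3 to 60 N. Pads are 19 mm wide; open, the fingers measure 130 mm over their backs; the gripper's body (78 mm by 193 mm) begins 47 mm behind the grasp point.
Start: joints at [87.955, 20.546, 0.682, 0, -70.136, -16.507], TCP at [0.215, 0.64, 0.227] pointing down, gripper open.
Joint ranges: [-176.03, 176.03], [-82.01, 121.73], [-58.28, 71.71], [-173.87, 95.51], [-174.79, -0.11], [-173.66, 173.66]. Speed limits (degrees/s): [136.94, 136.94, 172.46, 180, 180, 180].

INTERFACE

Orientations are given as [roll, pitch, yaw] about the fixed x, y, z axes, in that order (R = Rz(yaw) Ry(pitch) Rx(roll)).
In Python, from plant import get_state, optics, order gives the robot as it stands. The module is installed in compiled form; this text tells all that it offers.
- The arm moves only by the tool send_rows, never from a script. Its argument "moves" is a list of rows, each an object with "slide": the shift along the tool's x, y, z as a fraction of full scale, a list of three; "turn": the turn about the tool's z as a fraction of full scale; "gripper": the opening, from 0 (shut) to 1 (fully open). A call has exactly 5 rows; each row is the pose to reach, as a shift and turn from the pose commanded when the call began, along the tool's axes at that moment; what a row does not reach only later rows make up. Full scale, the value 1, is 150 mm for a shift and 90 degrees for a turn. A row lasts 1/12 s, in which the tool goes at most 41.7 mm and 7.16 degrees, less where a joint would pass 70% of its speed; a pose out of reach is approached as far as the arm can. A call with a number of a shift or a turn outside -1 to 1 is refused whole. A call with a gripper value outside its range is refused whole. The fingers move at their own pace and stop on an object; "newtons" is the grip in N (left out, the last holds). Time passes only in rows, so rows that repeat a pose let the fingers close, or fill a call up. It gives the time, the measured TCP pose, the force, the opening and the grip force at its end, in the units of the state.
- get_state(): the state, without advancing time (a new reading comes with each control period).
- optics.capture(name): name is "side" or "top"; returns a dict with "img" (420x560x3 uint8, red, green, blue), "intrinsics" (3x3 intrinsics, pixels), "origin" and "attitude" of the camera in the world. Camera axes: x right, y down, z forward; pixel columns grow to the right and rows downward; lengths in m; the calibration is good to about 2 mm. A picture is of the moment at which its call begins. There is no depth.
- order.close_job(): hands the job in; it is judged then, once.
Trained networks look in the newest picture that a camera, given by its name, has taken for a name from the list of things; names that differ only in an ending like _2 or _b are one class to them, and where a whole thing is asked for, a point or a joint stands for the part that bears it (a point fixed in the world has none). Each returns a list of dicts, best first, with "p" (0 to 1); they miss things now and then, are a little off and sometimes report something else, mostly with a low value. They report only what shows in the picture. A call takes as long as a camera call. They do not tell look-alikes from the thing itself.
- optics.look_for(camera, name): "location" ([x, y, z] in m, in world coordinates, good to about 4 mm: the middle of the surface that is visible of it).
The state is a dict: "time_s": time; "joints": joint angles; "qd": joint speeds; "joint_torque": joint torques, N m; "tcp_pos": TCP position; "eef_rot": TCP orientation; "contact_force": force on the tool from outside, world axes, zero at the start; "moment": the same for the moment, N m; "gripper_width": finger opening in m; "gripper_force": force on a finger pad.
Only numpy, scipy, OpenCV 4.12 (cv2) and the standard library are available. Lean on these libraries where they do the work, as an engineer would, in place of code of your own. Each camera call takes 0.05 s, during which the arm holds its last target. There are 200 camera calls.

TASK

Close up this desk for the night. The travel mug is standing in the way of the drawer unit: first stand it upright on its cork coaster, then open the top drawer and put every bit of stationery that lies on the laptop's keyboard into it. Finish with the drawer shut fully home and the laptop lid closed fully, not slammed and never brought down on anything still lying there, and leave the mouse, the water bottle and the pen cup as they are.

Things in the scene. Friction and masses are not known exactly. Their poses are not given: they have to be found in the camera images.
- laptop: Black laptop, 305 mm wide (its y) and 215 mm deep (its x); it does not slide on the desk. Origin: centre of the underside; z up, -x is the front edge that faces the user. The flat keyboard deck is 16 mm above the origin; the lid is hinged along y at x = +105 mm.
- lid (a joint): Angle of the laptop's lid, rad: 0 closed flat on the keyboard, 1.57 upright, starts between 1.7 and 1.95 (open, leaning back). Lid: a slab 212 mm from hinge line to free edge, 305 mm wide, 8 mm thick, 0.38 kg; it lies above the hinge line when shut, so its outer face is then 24.5 mm above the laptop's origin. The stiff hinge holds it at any angle and needs 1 to 5 N at the free edge.
- lid_edge (a point): Middle of the free edge of the lid (half-way through its thickness), 212 mm from the hinge. Its frame turns with the lid: z is the lid's outer normal, x points from the free edge to the hinge.
- lid_hinge (a point): Middle of the lid's hinge line, on the underside of the closed lid: 105 mm along +x and 16.5 mm above the laptop's origin; axes as the laptop's.
- unit: Desk drawer unit with two drawers, one above the other, 220 mm deep (x), 260 mm wide (y), 150 mm high; it does not move. Origin: centre of the underside; its front faces -x. White fronts, each with a horizontal bar handle.
- unit_drawer0 (a joint): How far the top drawer is pulled out towards the unit's -x, m: 0 shut, at most 0.149. Slides with about 1 N of friction.
- unit_drawer0_handle (a point): Middle of the top drawer's bar handle: a round bar 11 mm thick and 120 mm long along the unit's y, 35 mm clear (to its axis) in front of the drawer front, 112 mm above the desk. Axes as the unit's.
- drawer_floor (a point): Centre of the top drawer's inner floor (85 mm above the desk, moves with the drawer); axes as the unit's. The inside is 175 mm along x, 218 mm along y and 43 mm deep. With the drawer pulled out by d, the part of the inside that is open from above runs from x = -87 mm to x = d - 93 mm in this frame.
- mug: Dark steel travel mug with closed black cap: straight body 64 mm in diameter up to 128 mm, cap 55 mm in diameter, 150 mm high in all, about 0.3 kg. Origin: centre of the underside; z up. A loop handle sticks out to +y, to 64 mm from the axis, between 36 and 114 mm high. It stands in front of the top drawer at the start.
- coaster: Round cork coaster, 100 mm in diameter, 5 mm thick, stuck to the desk. Origin: centre of its underside.
- usb_stick: Grey USB stick, case 42 x 19 x 10 mm with a 16 mm long metal plug at +x; lies on the keyboard. Its origin is the centre of its underside; long side along its x, width along its y, z up. May be absent.
- eraser: White eraser in a paper sleeve, 48 x 22 x 13 mm; lies on the keyboard. Its origin is the centre of its underside; long side along its x, width along its y, z up. May be absent.
- staple_box: Cardboard box of staples, 58 x 30 x 20 mm; lies on the keyboard. Its origin is the centre of its underside; long side along its x, width along its y, z up. May be absent.
- note_pad: Pad of pale sticky notes, 50 x 38 x 12 mm; lies on the keyboard. Its origin is the centre of its underside; long side along its x, width along its y, z up. May be absent.
- correction_tape: White correction-tape dispenser, body 58 x 28 x 14 mm with a 20 mm nose at +x (78 mm in all, from x = -36 to +42 mm; 26 mm wide at the origin); lies on the keyboard. Its origin is the centre of its underside; long side along its x, width along its y, z up. May be absent.
- mouse: Black computer mouse, 104 x 58 x 36 mm, stands on the desk; to be left alone. Origin: centre of the underside.
- bottle: Clear water bottle, 64 mm in diameter, 200 mm high, beyond the coaster; to be left alone. Origin: centre of the underside.
- pen_cup: Black pen cup, 80 mm in diameter, 100 mm high, pens up to 165 mm, behind the laptop; to be left alone. Origin: centre of the underside.
Mind the look-alikes: they are no part of the job. There is more than one size of the note_pad; the one meant has the size given above.

How it is judged:
By the outcome, as a careful person would: the job done as asked, in the order asked, and still so for the second after the job is handed in, with the robot touching nothing.
Of usb_stick, eraser, staple_box, note_pad, correction_tape only 2 to 4 are there at a start; the rules pass over those that are not, and their reading is None.
At some moment in a run one of usb_stick, eraser, staple_box, note_pad, correction_tape may be knocked a few centimetres aside while the robot is not near it.
Once in a run the grip may slacken for a moment while it holds something.
It also fails if it takes over 210 s, if anything falls off the work surface, if the arm or the gripper's body presses on something with over 40 N, if the wrist force passes 120 N, or if a joint passes its speed limit or range.

## Working session

There is one attempt and no reset: what is moved stays moved. The work goes in short steps, Python scripts to look and compute and a tool call to move; the robot and the scene stay as the last step left them, time stands still between calls to the robot, and variables do not carry over. Pictures are saved under pics/ and viewed, at most 14 in all, crops included, and the job is handed in when it is done.

Besides the shell and the picture viewer there is one more tool, called after "Emit:" as name([rows], argument=value, ...), one row to a line, values as JSON. send_rows: Moves the arm, as the interface text tells. Shift numbers are shares of 150 mm and turn numbers shares of 90 degrees, none past 1 either way. Its arguments: {"type":"object","properties":{"moves":{"type":"array"},"newtons":{"type":"number"}},"required":["moves"]}

```bash
mkdir -p pics
cat > h.py <<'E'
import numpy as np,cv2
from plant import get_state,optics,order
def cap(n,fn=None):
    c=optics.capture(n)
    if fn: cv2.imwrite('pics/'+fn,c['img'][:,:,::-1])
    return c
def rot(c):
    from scipy.spatial.transform import Rotation as R
    a=np.array(c['attitude'],float)
    return a if a.shape==(3,3) else R.from_euler('xyz',a,degrees=True).as_matrix()
def ray(c,u,v):
    d=rot(c)@np.linalg.inv(c['intrinsics'])@[u,v,1.]
    return np.array(c['origin']),d
def atz(c,u,v,z):
    o,d=ray(c,u,v); return o+d*(z-o[2])/d[2]
def proj(c,p):
    q=np.array(c['intrinsics'])@(rot(c).T@(np.array(p)-c['origin'])); return q[:2]/q[2]
def tri(c1,p1,c2,p2):
    o1,d1=ray(c1,*p1);o2,d2=ray(c2,*p2)
    s=np.linalg.lstsq(np.c_[d1,-d2],o2-o1,rcond=None)[0]
    a,b=o1+s[0]*d1,o2+s[1]*d2
    return (a+b)/2,np.linalg.norm(a-b)
E
python3 - <<'E'
from h import *
for n in ['top','side']:
    c=cap(n,n+'0.png'); print(n,c['origin'],c['attitude'],c['intrinsics'])
    for k in ['laptop','lid','lid_edge','unit','unit_drawer0_handle','mug','coaster','usb_stick','eraser','staple_box','note_pad','correction_tape','mouse','bottle','pen_cup']:
        print(k,[(np.round(d['location'],3).tolist(),round(d['p'],2),np.round(proj(c,d['location'])).tolist()) for d in optics.look_for(n,k)[:4]])
print(get_state())
E
```

```text
top [ 0.3713352  -0.03548914  0.97828466] [-1.67527985e+02  1.43383645e-01 -9.00925568e+01] [[431.73870363   0.         281.44058113]
 [  0.         431.73870363 212.8613688 ]
 [  0.           0.           1.        ]]
laptop [([0.49, 0.337, 0.021], 0.82, [115.0, 254.0])]
lid [([0.543, 0.387, 0.132], 0.62, [71.0, 221.0]), ([0.745, 0.24, 0.098], 0.42, [156.0, 133.0])]
lid_edge [([0.541, 0.384, 0.129], 0.75, [73.0, 222.0]), ([0.494, -0.202, 0.147], 0.73, [368.0, 244.0])]
unit []
unit_drawer0_handle [([0.547, -0.309, 0.12], 0.96, [417.0, 220.0])]
mug [([0.596, -0.025, 0.004], 0.72, [278.0, 209.0]), ([0.49, -0.203, 0.148], 0.6, [369.0, 245.0]), ([0.541, 0.383, 0.128], 0.2, [74.0, 222.0])]
coaster [([0.595, -0.024, 0.004], 0.96, [278.0, 209.0])]
usb_stick []
eraser [([0.33, 0.307, 0.027], 0.66, [122.0, 328.0])]
staple_box [([0.39, 0.248, 0.037], 0.69, [150.0, 300.0])]
note_pad [([0.765, -0.088, 0.022], 0.81, [304.0, 137.0]), ([0.457, 0.161, 0.03], 0.79, [193.0, 269.0]), ([0.484, 0.043, 0.011], 0.69, [247.0, 257.0])]
correction_tape [([0.54, 0.385, 0.13], 0.53, [73.0, 222.0]), ([0.327, 0.3
[... 1489 characters left out ...]
300.0, 168.0])]
{'time_s': 1.6, 'joints': array([ 8.79545603e+01,  2.05466407e+01,  6.83226959e-01,  5.27125517e-04,
       -7.01371190e+01, -1.65059242e+01]), 'qd': array([ 0.02468793, -0.02836719,  0.0013016 ,  0.04091606, -0.00869067,
       -0.022122  ]), 'joint_torque': array([ 1.18995413e-03, -5.82380033e+01,  2.93272448e+01,  7.00204968e+00,
        1.22003717e-02, -3.60259526e-05]), 'tcp_pos': array([0.2147795 , 0.63990053, 0.22656939]), 'eef_rot': array([ 1.79999630e+02, -6.26700449e-04, -1.85511848e+01]), 'contact_force': array([-0.41637007,  0.53606087, -0.03880438]), 'moment': array([ 0.0063583,  0.0464935, -0.0095245]), 'gripper_force': 0.0, 'gripper_width': 0.08757405516859358}
```

Run:
```python
import cv2
for n in ['top','side']:
    a=cv2.imread(f'pics/{n}0.png'); cv2.imwrite(f'pics/{n}0b.png',cv2.resize(a,(784,588),interpolation=cv2.INTER_CUBIC))
```

```text
(no output)
```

View pics/top0b.png

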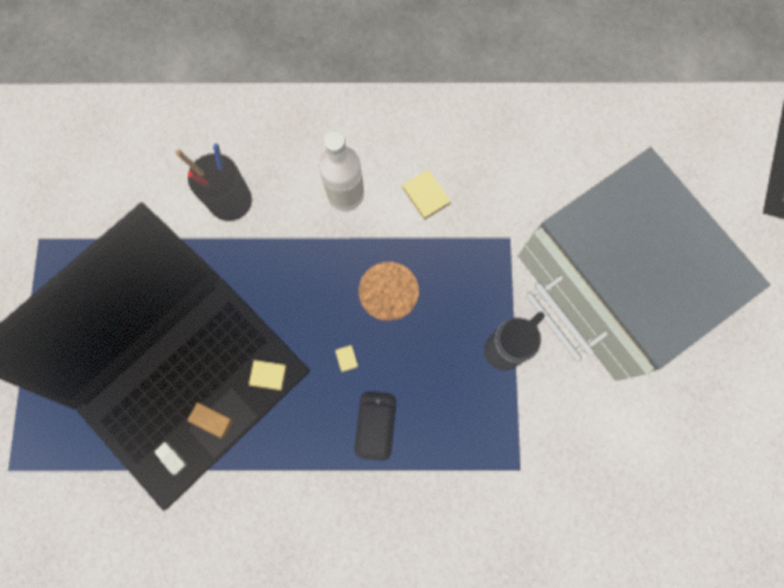

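View pics/side0b.png

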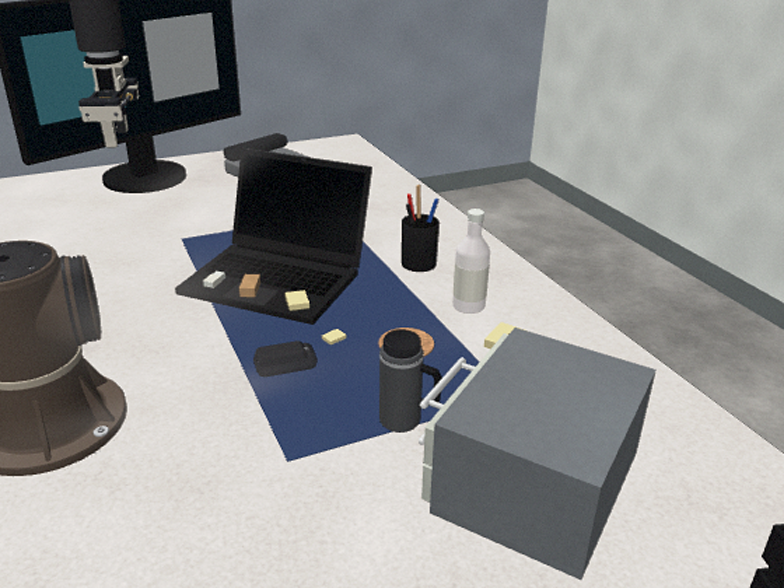

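The top view (784×588) shows, on the keyboard, a white eraser (170,458), a brown staple box (209,420) and a yellow pad (267,375). Candidates for the pad are (267,375) on the keyboard, a small one on the desk at (346,358), and a large one on the desk at (427,194). I choose the one on the keyboard. The mug's cap is at (517,337) with its handle at (539,318), and the coaster is at (389,291). There is no USB stick or correction tape visible.

```bash
cat > m.py <<'E'
from h import *
def blobs(c,roi=None):
    hsv=cv2.cvtColor(c['img'],cv2.COLOR_RGB2HSV); out={}
    for n,lo,hi in [('pad',(22,60,130),(38,255,255)),('box',(5,90,80),(20,255,255)),('eraser',(0,0,120),(179,60,255))]:
        m=cv2.inRange(hsv,lo,hi)
        k,l,s,ce=cv2.connectedComponentsWithStats(m)
        out[n]=[(i,s[i][4],ce[i],np.argwhere(l==i)[:,::-1]) for i in range(1,k) if 25<s[i][4]<1500]
    return out
def items(zdeck=.016,verbose=True):
    t=cap('top');s=cap('side');bt,bs=blobs(t),blobs(s)
    dims={'pad':.012,'box':.020,'eraser':.013}
    for n,h in dims.items():
        for i,a,ce,px in bt[n]:
            w=np.array([atz(t,*p,zdeck+h) for p in px])[:,:2].astype(np.float32)
            r=cv2.minAreaRect(w*1000)
            bx=cv2.boxPoints(r);e=max((bx[1]-bx[0],bx[2]-bx[1]),key=np.linalg.norm)
            best=min([(tri(t,ce,s,b[2]),b[2]) for b in bs[n]],key=lambda q:q[0][1],default=None)
            if a<450: print(n,'px',ce.round(),'ctr',np.round(np.array(r[0])),'size',np.round(sorted(r[1])),'long dir deg',round(float(np.degrees(np.arctan2(e[1],e[0])))%180,1),'tri',None if best is None else (best[0][0].round(3).tolist(),round(best[0][1],4)))
    return t,s
if __name__=='__main__':
    t,s=items()
    f=1/1.4
    print('unit top',[np.round(atz(t,u*f,v*f,.15)[:2],3).tolist() for u,v in [(542,222),(650,149),(769,285),(655,369)]])
    print('bar',[np.round(atz(t,u*f,v*f,.117)[:2],3).tolist() for u,v in [(532,293),(578,355)]])
    print('mug cap',atz(t,517*f,337*f,.15),'base',tri(t,(502*f,352*f),s,(402*f,415*f)),'handle',atz(t,541*f,316*f,.11))
    print('cap tri',tri(t,(517*f,337*f),s,(402*f,340*f)))
    print('deck',[np.round(atz(t,u*f,v*f,.016)[:2],3).tolist() for u,v in [(165,508),(309,371),(78,408),(215,275)]])
    print('lid',tri(t,(142*f,205*f),s,(370*f,165*f)),tri(t,(-3,340*f),s,(246*f,151*f)))
    print('bar tri',tri(t,(532*f,293*f),s,(467*f,363*f)),tri(t,(578*f,355*f),s,(425*f,404*f)))
    print('coaster',atz(t,389*f,291*f,.005),tri(t,(389*f,291*f),s,(408*f,345*f)))
    im=t['img'][215:375,50:230,::-1];cv2.imwrite('pics/crop1.png',cv2.resize(im,None,fx=3.6,fy=3.6,interpolation=cv2.INTER_CUBIC))
E
python3 m.py
```

```text
pad px [247. 256.] ctr [485.  43.] size [26. 35.] long dir deg 18.4 tri ([0.487, 0.045, 0.003], np.float64(0.0015))
pad px [191. 268.] ctr [459. 166.] size [40. 52.] long dir deg 80.7 tri ([0.459, 0.168, 0.02], np.float64(0.0012))
eraser px [245. 253.] ctr [486.  43.] size [31. 39.] long dir deg 18.5 tri ([0.554, 0.037, -0.077], np.float64(0.1061))
eraser px [121. 327.] ctr [332. 309.] size [25. 49.] long dir deg 46.0 tri ([0.331, 0.313, 0.02], np.float64(0.0032))
unit top [[0.666, -0.247], [0.78, -0.414], [0.572, -0.562], [0.454, -0.39]]
bar [[0.569, -0.235], [0.478, -0.296]]
mug cap [ 0.49893912 -0.20371086  0.15      ] base (array([ 0.49983037, -0.2087132 ,  0.00615613]), np.float64(0.00654591065448743)) handle [ 0.53600304 -0.24828443  0.11      ]
cap tri (array([ 0.50069743, -0.20544681,  0.14254618]), np.float64(0.0012700541070326578))
deck [[0.259, 0.314], [0.466, 0.102], [0.408, 0.463], [0.624, 0.261]]
lid (array([0.66859644, 0.30321764, 0.21598676]), np.float64(0.0008072072535034913)) (array([0.4724598 , 0.47632359, 0.21708441]), np.float64(0.028068889889976727))
bar tri (array([ 0.58141609, -0.24270637,  0.10086549]), np.float64(0.01832163674936481)) (array([ 0.48502738, -0.30345564,  0.10014654]), np.float64(0.010635544611052927))
coaster [ 0.59849464 -0.0251254   0.005     ] (array([ 0.60148318, -0.02535698, -0.00343632]), np.float64(0.0020886537244964054))
```

View pics/crop1.png

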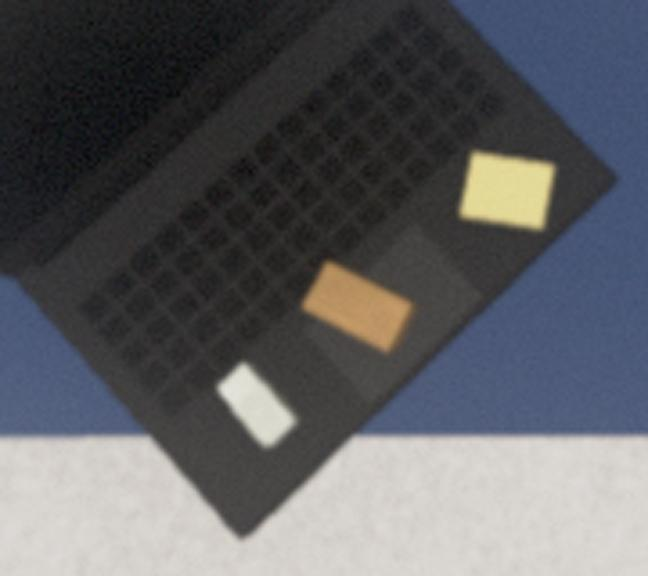

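The crop shows the eraser (256,405), staple box (357,307) and a 40×52 mm pad (507,190). The pad matches the stated size, and nothing else lies on the deck. Next is the mug.

```bash
cat > pl.py <<'E'
from h import *
import sys,json
# usage: pl.py "x,y,z,yaw,g[,n]" ... ; plans calls from the measured pose
def plan(wps,start=None):
    s=get_state(); p=np.array(s['tcp_pos']) if start is None else np.array(start[:3]); yaw=s['eef_rot'][2] if start is None else start[3]
    for w in wps:
        x,y,z,ty,g=w[:5]; tgt=np.array([x,y,z])
        for _ in range(20):
            a=np.radians(yaw); T=np.array([[np.cos(a),np.sin(a),0],[np.sin(a),-np.cos(a),0],[0,0,-1]])
            d=T.T@(tgt-p)/.15; t=((yaw-ty+180)%360-180)/90
            k=max(np.abs(d).max(),abs(t)/.35,np.linalg.norm(d)/1.2,1); k=np.ceil(k-.02)
            d=np.round(d/k/.005)*.005; t=np.round(t/k/.005)*.005
            print('slide',[round(float(v),3) for v in d],'turn',round(float(t),3),'g',g)
            p=p+T@d*.15; yaw-=t*90
            if k==1: break
    print('end',p.round(4),round(yaw,2))
if __name__=='__main__': plan([[float(v) for v in a.split(',')] for a in sys.argv[1:]])
E
python3 pl.py .42,.15,.30,-50,1 .5,-.206,.26,-50,1 .5,-.206,.097,-50,1
```

```text
slide [0.78, 0.885, -0.165] turn 0.115 g 1.0
slide [0.925, 0.735, -0.16] turn 0.115 g 1.0
slide [0.52, 0.275, -0.08] turn 0.06 g 1.0
slide [0.545, 0.23, -0.085] turn 0.06 g 1.0
slide [0.72, 0.37, 0.09] turn -0.0 g 1.0
slide [0.72, 0.37, 0.09] turn -0.0 g 1.0
slide [0.72, 0.375, 0.085] turn -0.0 g 1.0
slide [0.0, -0.0, 0.545] turn -0.0 g 1.0
slide [0.0, -0.0, 0.545] turn -0.0 g 1.0
end [ 0.4997 -0.2058  0.0968] -50.05
```

Emit:
send_rows([
  {"slide":[0.2,0.22,-0.04],"turn":0.03,"gripper":1},
  {"slide":[0.4,0.44,-0.08],"turn":0.06,"gripper":1},
  {"slide":[0.6,0.66,-0.12],"turn":0.09,"gripper":1},
  {"slide":[0.78,0.885,-0.165],"turn":0.115,"gripper":1},
  {"slide":[0.78,0.885,-0.165],"turn":0.115,"gripper":1},
])

```text
time_s: 2.12
tcp_pos: [0.2847, 0.4727, 0.2529]
eef_rot: [-179.9, 0.0, -29.1]
contact_force: [0.6, -0.4, -0.7]
gripper_width: 0.0876
gripper_force: 0.0
```

Emit:
send_rows([
  {"slide":[0.2,0.18,-0.04],"turn":0.03,"gripper":1},
  {"slide":[0.4,0.36,-0.08],"turn":0.06,"gripper":1},
  {"slide":[0.6,0.55,-0.12],"turn":0.09,"gripper":1},
  {"slide":[0.925,0.735,-0.16],"turn":0.115,"gripper":1},
  {"slide":[0.925,0.735,-0.16],"turn":0.115,"gripper":1},
])

```text
time_s: 2.53
tcp_pos: [0.3526, 0.3099, 0.2768]
eef_rot: [-179.9, 0.0, -39.4]
contact_force: [0.6, 0.5, -0.2]
gripper_width: 0.0874
gripper_force: 0.0
```

Emit:
send_rows([
  {"slide":[0.2,0.1,-0.06],"turn":0.03,"gripper":1},
  {"slide":[0.4,0.2,-0.1],"turn":0.06,"gripper":1},
  {"slide":[0.6,0.3,-0.13],"turn":0.09,"gripper":1},
  {"slide":[0.8,0.4,-0.16],"turn":0.11,"gripper":1},
  {"slide":[1,0.5,-0.165],"turn":0.12,"gripper":1},
])

```text
time_s: 2.95
tcp_pos: [0.421, 0.159, 0.3013]
eef_rot: [-179.9, -0.0, -50.1]
contact_force: [-0.1, 0.2, -0.0]
gripper_width: 0.0876
gripper_force: 0.0
```

Emit:
send_rows([
  {"slide":[0.2,0.1,0.02],"turn":0,"gripper":1},
  {"slide":[0.4,0.2,0.04],"turn":0,"gripper":1},
  {"slide":[0.6,0.3,0.06],"turn":0,"gripper":1},
  {"slide":[0.75,0.37,0.09],"turn":0,"gripper":1},
  {"slide":[0.75,0.37,0.09],"turn":0,"gripper":1},
])

```text
time_s: 3.37
tcp_pos: [0.45, 0.0351, 0.2859]
eef_rot: [179.9, 0.0, -50.2]
contact_force: [0.1, -0.4, -0.6]
gripper_width: 0.0874
gripper_force: 0.0
```

Emit:
send_rows([
  {"slide":[0.2,0.1,0.02],"turn":0,"gripper":1},
  {"slide":[0.4,0.2,0.04],"turn":0,"gripper":1},
  {"slide":[0.6,0.3,0.06],"turn":0,"gripper":1},
  {"slide":[0.75,0.37,0.09],"turn":0,"gripper":1},
  {"slide":[0.75,0.37,0.09],"turn":0,"gripper":1},
])

```text
time_s: 3.78
tcp_pos: [0.48, -0.0863, 0.2721]
eef_rot: [179.9, 0.0, -50.2]
contact_force: [-0.2, 0.0, -0.1]
gripper_width: 0.0877
gripper_force: 0.0
```

Emit:
send_rows([
  {"slide":[0.2,0.1,0.02],"turn":0,"gripper":1},
  {"slide":[0.4,0.2,0.04],"turn":0,"gripper":1},
  {"slide":[0.6,0.3,0.06],"turn":0,"gripper":1},
  {"slide":[0.72,0.37,0.09],"turn":0,"gripper":1},
  {"slide":[0.72,0.37,0.09],"turn":0,"gripper":1},
])

```text
time_s: 4.2
tcp_pos: [0.5067, -0.2043, 0.2583]
eef_rot: [179.9, 0.1, -50.2]
contact_force: [-0.3, -0.8, -0.6]
gripper_width: 0.0876
gripper_force: 0.0
```

```bash
python3 - <<'E'
from h import *
t=cap('top','t1.png');s=cap('side','s1.png')
a=cv2.resize(t['img'][150:310,330:560,::-1],None,fx=1.7*1,fy=1.7,interpolation=cv2.INTER_CUBIC)
b=cv2.resize(s['img'][200:420,240:480,::-1],None,fx=1.6,fy=1.6,interpolation=cv2.INTER_CUBIC)
h=max(a.shape[0],b.shape[0]); o=np.zeros((h,a.shape[1]+b.shape[1],3),np.uint8);o[:a.shape[0],:a.shape[1]]=a;o[:b.shape[0],a.shape[1]:]=b
cv2.imwrite('pics/c2.png',o);print(o.shape,a.shape)
E
python3 pl.py .5,-.206,.26,-50,1
```

```text
(352, 775, 3) (272, 391, 3)
slide [-0.01, 0.05, -0.005] turn -0.0 g 1.0
end [ 0.4997 -0.2058  0.2599] -50.14
```

View pics/c2.png

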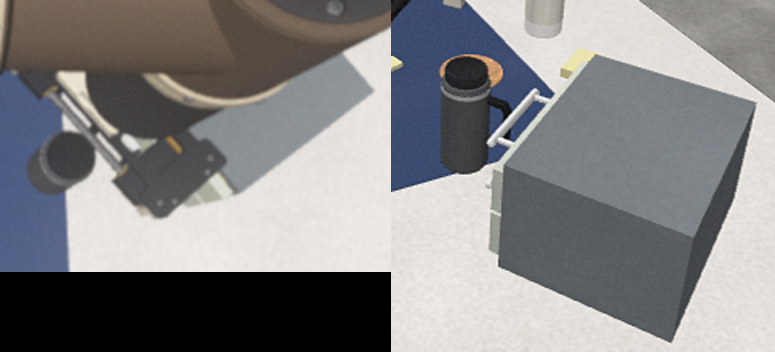

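The left half shows the arm over the mug, with the cap at about (70,160). The right half shows the mug at (465,115) with its handle between it and the bar, and nothing has been touched. Descend and grip.

Emit:
send_rows([
  {"slide":[-0.01,0.05,0.1],"turn":0,"gripper":1},
  {"slide":[-0.01,0.05,0.2],"turn":0,"gripper":1},
  {"slide":[-0.01,0.05,0.3],"turn":0,"gripper":1},
  {"slide":[-0.01,0.05,0.4],"turn":0,"gripper":1},
  {"slide":[-0.01,0.05,0.5],"turn":0,"gripper":1},
])

```text
time_s: 4.72
tcp_pos: [0.5001, -0.2043, 0.1847]
eef_rot: [-179.9, -0.1, -50.0]
contact_force: [-0.2, -0.1, -0.4]
gripper_width: 0.0874
gripper_force: 0.0
```

Emit:
send_rows([
  {"slide":[0,0,0.12],"turn":0,"gripper":1},
  {"slide":[0,0,0.24],"turn":0,"gripper":1},
  {"slide":[0,0,0.36],"turn":0,"gripper":1},
  {"slide":[0,0,0.48],"turn":0,"gripper":1},
  {"slide":[0,0,0.58],"turn":0,"gripper":1},
])

```text
time_s: 5.13
tcp_pos: [0.4999, -0.2042, 0.0971]
eef_rot: [-180.0, -0.0, -50.0]
contact_force: [0.3, 0.6, -0.1]
gripper_width: 0.0875
gripper_force: 0.0
```

Emit:
send_rows([
  {"slide":[0,0,0],"turn":0,"gripper":0.5},
  {"slide":[0,0,0],"turn":0,"gripper":0.5},
  {"slide":[0,0,0],"turn":0,"gripper":0.5},
  {"slide":[0,0,0],"turn":0,"gripper":0.5},
  {"slide":[0,0,0],"turn":0,"gripper":0.5},
], newtons=35)

```text
time_s: 5.55
tcp_pos: [0.5005, -0.2056, 0.0989]
eef_rot: [-179.9, -0.1, -50.0]
contact_force: [0.2, -1.2, 3.3]
gripper_width: 0.0642
gripper_force: 34.8
```

```bash
python3 pl.py .5,-.205,.127,-50,0 .598,-.0245,.127,-50,0 .598,-.0245,.1045,-50,0
```

```text
slide [-0.005, -0.0, -0.19] turn -0.0 g 0.0
slide [-0.25, -0.635, 0.0] turn -0.0 g 0.0
slide [-0.255, -0.64, 0.0] turn -0.0 g 0.0
slide [0.0, 0.0, 0.15] turn -0.0 g 0.0
end [ 0.5979 -0.0241  0.1049] -50.03
```

Emit:
send_rows([
  {"slide":[0,0,-0.05],"turn":0,"gripper":0.5},
  {"slide":[0,0,-0.1],"turn":0,"gripper":0.5},
  {"slide":[0,0,-0.15],"turn":0,"gripper":0.5},
  {"slide":[0,0,-0.2],"turn":0,"gripper":0.5},
  {"slide":[0,0,-0.2],"turn":0,"gripper":0.5},
], newtons=45)

```text
time_s: 5.97
tcp_pos: [0.5009, -0.2058, 0.1297]
eef_rot: [-179.9, -0.1, -50.0]
contact_force: [-0.4, 0.1, -4.1]
gripper_width: 0.0635
gripper_force: 44.7
```

Emit:
send_rows([
  {"slide":[-0.03,-0.07,0],"turn":0,"gripper":0.5},
  {"slide":[-0.08,-0.2,0],"turn":0,"gripper":0.5},
  {"slide":[-0.14,-0.36,0],"turn":0,"gripper":0.5},
  {"slide":[-0.2,-0.5,0],"turn":0,"gripper":0.5},
  {"slide":[-0.25,-0.635,0],"turn":0,"gripper":0.5},
])

```text
time_s: 6.38
tcp_pos: [0.5491, -0.1142, 0.1273]
eef_rot: [180.0, 0.0, -50.1]
contact_force: [0.2, -1.0, -2.8]
gripper_width: 0.0632
gripper_force: 44.7
```

Emit:
send_rows([
  {"slide":[-0.06,-0.15,0],"turn":0,"gripper":0.5},
  {"slide":[-0.12,-0.3,0],"turn":0,"gripper":0.5},
  {"slide":[-0.18,-0.45,0],"turn":0,"gripper":0.5},
  {"slide":[-0.23,-0.58,0],"turn":0,"gripper":0.5},
  {"slide":[-0.255,-0.64,0],"turn":0,"gripper":0.5},
])

```text
time_s: 6.8
tcp_pos: [0.599, -0.0221, 0.1271]
eef_rot: [-180.0, 0.0, -50.0]
contact_force: [0.6, -0.1, -3.7]
gripper_width: 0.0637
gripper_force: 44.7
```

Run:
```python
from h import *
s=get_state();print(s['tcp_pos'],s['gripper_width'],s['gripper_force'],s['contact_force'])
s=cap('side','s2.png')
cv2.imwrite('pics/c3.png',cv2.resize(s['img'][130:330,200:450,::-1],None,fx=2,fy=2,interpolation=cv2.INTER_CUBIC))
```

```text
[ 0.598998   -0.02211568  0.12707597] 0.06369872645028636 44.69015647249762 [ 0.55366653 -0.06575576 -3.73496404]
```

View pics/c3.png

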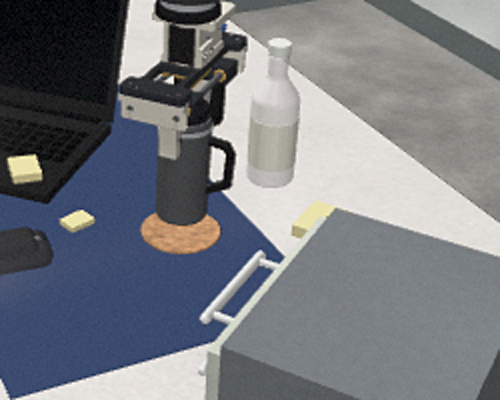

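The mug hangs upright over the coaster, with its base at (182,215) and the coaster at (180,232). Lower it and release.

Emit:
send_rows([
  {"slide":[0,0.015,0.03],"turn":0,"gripper":0.5},
  {"slide":[0,0.015,0.06],"turn":0,"gripper":0.5},
  {"slide":[0,0.015,0.09],"turn":0,"gripper":0.5},
  {"slide":[0,0.015,0.12],"turn":0,"gripper":0.5},
  {"slide":[0,0.015,0.15],"turn":0,"gripper":0.5},
])

```text
time_s: 7.27
tcp_pos: [0.5956, -0.0269, 0.1045]
eef_rot: [180.0, 0.0, -50.1]
contact_force: [-0.3, 0.3, -4.4]
gripper_width: 0.0635
gripper_force: 44.7
```

Emit:
send_rows([
  {"slide":[0,0,0.005],"turn":0,"gripper":0.5},
  {"slide":[0,0,0.01],"turn":0,"gripper":0.5},
  {"slide":[0,0,0.01],"turn":0,"gripper":0.75},
  {"slide":[0,0,0.01],"turn":0,"gripper":1},
  {"slide":[0,0,0.01],"turn":0,"gripper":1},
])

```text
time_s: 7.68
tcp_pos: [0.5964, -0.0261, 0.1038]
eef_rot: [-179.9, -0.0, -50.1]
contact_force: [1.2, -0.7, -0.8]
gripper_width: 0.0742
gripper_force: 0.3
```

Emit:
send_rows([
  {"slide":[0,0,0],"turn":0,"gripper":1},
  {"slide":[0,0,-0.1],"turn":0,"gripper":1},
  {"slide":[0,0,-0.3],"turn":0,"gripper":1},
  {"slide":[0,0,-0.5],"turn":0,"gripper":1},
  {"slide":[0,0,-0.7],"turn":0,"gripper":1},
])

```text
time_s: 8.1
tcp_pos: [0.5962, -0.026, 0.2098]
eef_rot: [-180.0, -0.0, -50.0]
contact_force: [1.6, 0.9, -0.5]
gripper_width: 0.0874
gripper_force: 0.0
```

Emit:
send_rows([
  {"slide":[-0.2,0,0],"turn":0,"gripper":0},
  {"slide":[-0.4,0,0],"turn":0,"gripper":0},
  {"slide":[-0.6,0,0],"turn":0,"gripper":0},
  {"slide":[-0.8,0,0],"turn":0,"gripper":0},
  {"slide":[-1,0,0],"turn":0,"gripper":0},
])

```text
time_s: 8.52
tcp_pos: [0.4991, 0.0899, 0.2089]
eef_rot: [-179.9, -0.0, -50.1]
contact_force: [0.7, 0.9, 0.4]
gripper_width: 0.0598
gripper_force: 0.0
```

Run:
```python
from h import *
print(get_state()['tcp_pos'])
t=cap('top','t3.png');s=cap('side','s3.png')
a=cv2.resize(t['img'][120:320,270:560,::-1],(400,276),interpolation=cv2.INTER_CUBIC)
b=cv2.resize(s['img'][170:370,210:450,::-1],None,fx=1.66,fy=1.66,interpolation=cv2.INTER_CUBIC)
o=np.zeros((b.shape[0],400+b.shape[1],3),np.uint8);o[:276,:400]=a;o[:,400:]=b
cv2.imwrite('pics/c4.png',o);print(o.shape)
```

```text
[0.49912336 0.0899179  0.20891324]
(332, 798, 3)
```

View pics/c4.png

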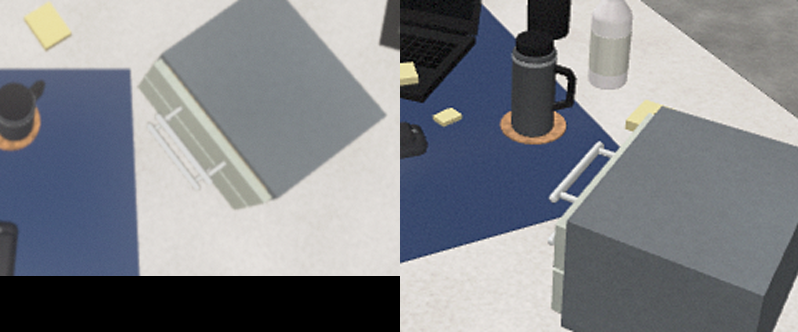

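The mug stands upright on the coaster, seen at (16,108) in the left half and (535,90) in the right. In the left half, the upper bar runs from (155,113) to (203,184), and the lower drawer's bar is just to its left.

Run:
```python
from h import *
t=cap('top');s=cap('side')
T=lambda u,v:(270+u/1.379,120+v/1.38); S=lambda u,v:(210+(u-400)/1.66,170+v/1.66)
for a,b in [((155,113),(602,147)),((203,185),(553,197))]:
    print(tri(t,T(*a),s,S(*b)),atz(t,*T(*a),.115))
print('unit',[atz(t,*T(*p),.15)[:2].round(4).tolist() for p in [(163,56),(274,197),(385,113)]])
print([ (d['location'],d['p']) for n in ('top','side') for d in optics.look_for(n,'unit_drawer0_handle')[:2]])
a=cv2.resize(t['img'][185:265,360:440,::-1],(400,400),interpolation=cv2.INTER_CUBIC)
b=cv2.resize(s['img'][240:320,280:360,::-1],(400,400),interpolation=cv2.INTER_CUBIC)
cv2.imwrite('pics/c5.png',np.hstack([a,b]))
```

```text
(array([ 0.58691293, -0.2436599 ,  0.10488571]), np.float64(0.0011544648267848851)) [ 0.58497145 -0.24147289  0.115     ]
(array([ 0.48115609, -0.30952797,  0.1060996 ]), np.float64(0.006148037240983928)) [ 0.47713996 -0.30557591  0.115     ]
unit [[0.6621, -0.2493], [0.456, -0.3919], [0.5756, -0.562]]
[([0.5443, -0.309, 0.1197], 0.82), ([0.5057, -0.3165, 0.1164], 0.68), ([0.3836, 0.233, 0.0371], 0.31)]
```

View pics/c5.png

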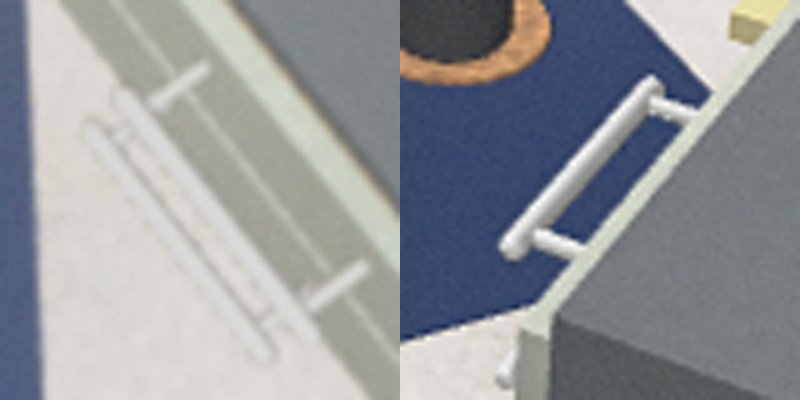

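Top crop: the upper bar runs from (125,95) to (312,335). Side crop: it runs from (652,85) to (513,248).

Run:
```python
from h import *
t=cap('top');s=cap('side')
P=[tri(t,(385,204),s,(330.4,257)),tri(t,(422.4,252),s,(302.6,289.6))]
print(P); d=P[0][0]-P[1][0]; print((P[0][0]+P[1][0])/2,np.degrees(np.arctan2(d[1],d[0])),np.linalg.norm(d))
# front plane distance: unit top-front edge of white strip
print([atz(t,185/5+360,0/5+185,.15),atz(t,400/5+360,255/5+185,.15)])
print(atz(t,385,204,.112),atz(t,422.4,252,.112))
```

```text
[(array([ 0.58090867, -0.24711774,  0.11252228]), np.float64(0.00035211407802940417)), (array([ 0.48151519, -0.31758801,  0.11057062]), np.float64(0.0006477185557293408))]
[ 0.53121193 -0.28235288  0.11154645] 35.33675389480794 0.12185618644611511
[array([ 0.61088051, -0.26399001,  0.15      ]), array([ 0.50789894, -0.34124931,  0.15      ])]
[ 0.5812062  -0.24731474  0.112     ] [ 0.48164205 -0.31724596  0.112     ]
```

```bash
python3 pl.py .5427,-.2987,.2,-55,0 .5427,-.2987,.098,-55,0
```

```text
slide [0.72, 0.48, 0.02] turn 0.02 g 0.0
slide [0.735, 0.455, 0.02] turn 0.015 g 0.0
slide [0.745, 0.44, 0.015] turn 0.02 g 0.0
slide [0.0, -0.0, 0.68] turn -0.0 g 0.0
end [ 0.5425 -0.2986  0.0982] -55.06
```

Emit:
send_rows([
  {"slide":[0.2,0.13,0.02],"turn":0.02,"gripper":0},
  {"slide":[0.4,0.26,0.02],"turn":0.02,"gripper":0},
  {"slide":[0.6,0.39,0.02],"turn":0.02,"gripper":0},
  {"slide":[0.72,0.48,0.02],"turn":0.02,"gripper":0},
  {"slide":[0.72,0.48,0.02],"turn":0.02,"gripper":0},
])

```text
time_s: 9.33
tcp_pos: [0.5139, -0.0442, 0.2051]
eef_rot: [179.9, 0.0, -52.1]
contact_force: [-0.4, -0.2, -0.6]
gripper_width: 0.0009
gripper_force: 0.0
```

Emit:
send_rows([
  {"slide":[0.2,0.13,0.02],"turn":0.015,"gripper":0},
  {"slide":[0.4,0.26,0.02],"turn":0.015,"gripper":0},
  {"slide":[0.6,0.38,0.02],"turn":0.015,"gripper":0},
  {"slide":[0.735,0.455,0.02],"turn":0.015,"gripper":0},
  {"slide":[0.735,0.455,0.02],"turn":0.015,"gripper":0},
])

```text
time_s: 9.75
tcp_pos: [0.5286, -0.1731, 0.2019]
eef_rot: [179.9, 0.0, -53.4]
contact_force: [0.5, -0.2, -0.6]
gripper_width: 0.0005
gripper_force: 0.0
```

Emit:
send_rows([
  {"slide":[0.2,0.13,0.015],"turn":0.02,"gripper":0},
  {"slide":[0.4,0.26,0.015],"turn":0.02,"gripper":0},
  {"slide":[0.6,0.38,0.015],"turn":0.02,"gripper":0},
  {"slide":[0.745,0.44,0.015],"turn":0.02,"gripper":0},
  {"slide":[0.745,0.44,0.015],"turn":0.02,"gripper":0},
])

```text
time_s: 10.17
tcp_pos: [0.5427, -0.3021, 0.1992]
eef_rot: [179.9, 0.0, -55.2]
contact_force: [0.9, -0.5, 0.6]
gripper_width: 0.0003
gripper_force: 0.0
```

```bash
python3 pl.py .5427,-.2987,.098,-55,0 .4580,-.1785,.098,-55,0
```

```text
slide [-0.02, -0.015, 0.675] turn -0.0 g 0.0
slide [-0.98, 0.01, -0.0] turn -0.0 g 0.0
end [ 0.4578 -0.1785  0.098 ] -55.22
```

Emit:
send_rows([
  {"slide":[-0.02,-0.015,0.15],"turn":0,"gripper":0},
  {"slide":[-0.02,-0.015,0.3],"turn":0,"gripper":0},
  {"slide":[-0.02,-0.015,0.45],"turn":0,"gripper":0},
  {"slide":[-0.02,-0.015,0.58],"turn":0,"gripper":0},
  {"slide":[-0.02,-0.015,0.675],"turn":0,"gripper":0},
])

```text
time_s: 10.58
tcp_pos: [0.5416, -0.294, 0.0968]
eef_rot: [179.9, 0.1, -55.1]
contact_force: [-0.3, 0.3, -0.4]
gripper_width: 0.0002
gripper_force: 0.0
```

Emit:
send_rows([
  {"slide":[-0.03,0,0],"turn":0,"gripper":0},
  {"slide":[-0.08,0,0],"turn":0,"gripper":0},
  {"slide":[-0.15,0,0],"turn":0,"gripper":0},
  {"slide":[-0.22,0,0],"turn":0,"gripper":0},
  {"slide":[-0.3,0,0],"turn":0,"gripper":0},
])

```text
time_s: 11.0
tcp_pos: [0.5166, -0.2567, 0.1002]
eef_rot: [-179.9, -0.1, -55.0]
contact_force: [0.8, -0.8, -0.5]
gripper_width: 0.0003
gripper_force: 0.8
```

Emit:
send_rows([
  {"slide":[-0.1,0,0],"turn":0,"gripper":0},
  {"slide":[-0.2,0,0],"turn":0,"gripper":0},
  {"slide":[-0.3,0,0],"turn":0,"gripper":0},
  {"slide":[-0.4,0,0],"turn":0,"gripper":0},
  {"slide":[-0.48,0,0],"turn":0,"gripper":0},
])

```text
time_s: 11.42
tcp_pos: [0.4746, -0.1972, 0.1001]
eef_rot: [-179.9, -0.1, -55.0]
contact_force: [-0.6, -1.2, 1.0]
gripper_width: 0.0004
gripper_force: 0.7
```

Emit:
send_rows([
  {"slide":[-0.06,0,0],"turn":0,"gripper":0},
  {"slide":[-0.11,0,0],"turn":0,"gripper":0},
  {"slide":[-0.15,0,0],"turn":0,"gripper":0},
  {"slide":[-0.18,0,0],"turn":0,"gripper":0},
  {"slide":[-0.19,0,0],"turn":0,"gripper":0},
])

```text
time_s: 11.83
tcp_pos: [0.4589, -0.1747, 0.0991]
eef_rot: [-180.0, -0.0, -55.0]
contact_force: [0.1, -1.1, 0.1]
gripper_width: 0.0004
gripper_force: 0.6
```

Emit:
send_rows([
  {"slide":[0.01,0,0],"turn":0,"gripper":0},
  {"slide":[0.02,0,0],"turn":0,"gripper":0},
  {"slide":[0.025,0,-0.05],"turn":0,"gripper":0},
  {"slide":[0.025,0,-0.2],"turn":0,"gripper":0},
  {"slide":[0.025,0,-0.4],"turn":0,"gripper":0},
])

```text
time_s: 12.25
tcp_pos: [0.4597, -0.1785, 0.158]
eef_rot: [179.8, 0.2, -55.1]
contact_force: [0.4, 0.3, -0.6]
gripper_width: 0.0005
gripper_force: 0.0
```

```bash
python3 - <<'E'
from h import *
print(get_state()['tcp_pos'])
t=cap('top','t5.png');s=cap('side','s5.png')
b=cv2.resize(s['img'][200:400,220:450,::-1],None,fx=2.6,fy=2.6,interpolation=cv2.INTER_CUBIC)
cv2.imwrite('pics/c6.png',b)
E
cat > plb.py <<'E'
from m import *
def box():
    t=cap('top');s=cap('side')
    for c in (t,s):
        hsv=cv2.cvtColor(c['img'],cv2.COLOR_RGB2HSV); 
        print(hsv[300,149] if c is t else hsv[203,178])
box(); items()
E
python3 plb.py
```

```text
[ 0.45970965 -0.17845383  0.15804789]
[ 16 125 213]
[ 16 106 190]
box px [389. 172.] ctr [ 677. -277.] size [14. 28.] long dir deg 89.9 tri ([0.551, -0.188, 0.353], np.float64(0.0439))
box px [435. 270.] ctr [ 449. -369.] size [ 38. 131.] long dir deg 107.5 tri ([0.412, -0.267, 0.303], np.float64(0.0366))
box px [394. 277.] ctr [ 438. -276.] size [23. 23.] long dir deg 123.6 tri ([0.417, -0.214, 0.272], np.float64(0.0072))
eraser px [416. 162.] ctr [ 702. -345.] size [ 8. 43.] long dir deg 116.8 tri ([0.554, -0.237, 0.3], np.float64(0.1042))
eraser px [402. 171.] ctr [ 679. -313.] size [ 6. 35.] long dir deg 134.5 tri ([0.552, -0.221, 0.287], np.float64(0.0849))
eraser px [405. 267.] ctr [ 459. -310.] size [ 17. 103.] long dir deg 89.9 tri ([0.443, -0.248, 0.226], np.float64(0.0047))
eraser px [383. 281.] ctr [ 432. -253.] size [21. 42.] long dir deg 35.3 tri ([0.397, -0.128, 0.58], np.float64(0.004))
eraser px [121. 327.] ctr [333. 309.] size [26. 49.] long dir deg 45.8 tri ([0.331, 0.312, 0.021], np.float64(0.0026))
```

View pics/c6.png

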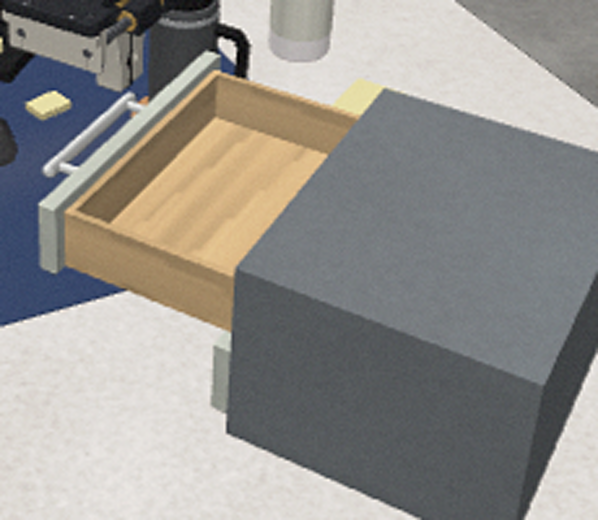

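The drawer is open about 143 mm and empty inside. Its opening runs from the front's inner rim at about (147,142) to the unit's edge at about (310,178). Now I move towards the laptop, clear of the cameras, and measure the items again.

```bash
python3 - <<'E'
s=open('m.py').read()
s=s.replace("if a<450: print","if .2<r[0][0]/1000<.7 and .05<r[0][1]/1000<.5 and a<900: print")
open('m.py','w').write(s)
E
python3 - <<'E'
from h import *
t=cap('top')
P=atz(t,(150/3.6)+50+ (357-150)/3.6,215+307/3.6,.036);print(P)
q=[atz(t,50+u/3.6,215+v/3.6,.036)[:2] for u,v in [(328,262),(413,305),(388,353),(302,308)]]
for i in range(4): d=q[(i+1)%4]-q[i];print(np.linalg.norm(d),np.degrees(np.arctan2(d[1],d[0])))
print(np.mean(q,0))
E
python3 pl.py .459,-.178,.23,-55,1 .455,.164,.23,-99,1
```

```text
[0.38868099 0.25005198 0.036     ]
0.05813794254246659 -115.81737038702155
0.030771756534249763 154.5879601418544
0.05888095558530723 63.62804653276373
0.030205589573208885 -26.80865520502534
[0.38876329 0.2496648 ]
slide [-0.01, 0.01, -0.48] turn -0.0 g 1.0
slide [-0.94, -0.645, 0.0] turn 0.245 g 1.0
slide [-0.555, -0.12, 0.0] turn 0.12 g 1.0
slide [-0.57, -0.015, 0.0] turn 0.125 g 1.0
end [0.455  0.1637 0.2304] -99.13
```

Emit:
send_rows([
  {"slide":[0,0,-0.2],"turn":0,"gripper":0},
  {"slide":[0,0,-0.4],"turn":0,"gripper":0.5},
  {"slide":[0,0,-0.48],"turn":0,"gripper":1},
  {"slide":[0,0,-0.48],"turn":0,"gripper":1},
  {"slide":[0,0,-0.48],"turn":0,"gripper":1},
])

```text
time_s: 13.02
tcp_pos: [0.4611, -0.1781, 0.2307]
eef_rot: [-180.0, 0.0, -55.0]
contact_force: [0.7, -0.0, -0.8]
gripper_width: 0.0215
gripper_force: 0.0
```

Emit:
send_rows([
  {"slide":[-0.19,-0.13,0],"turn":0.05,"gripper":1},
  {"slide":[-0.38,-0.26,0],"turn":0.1,"gripper":1},
  {"slide":[-0.57,-0.39,0],"turn":0.15,"gripper":1},
  {"slide":[-0.76,-0.52,0],"turn":0.2,"gripper":1},
  {"slide":[-0.94,-0.645,0],"turn":0.245,"gripper":1},
])

```text
time_s: 13.43
tcp_pos: [0.4583, -0.006, 0.2294]
eef_rot: [179.8, -0.0, -77.3]
contact_force: [-0.0, -0.1, 0.7]
gripper_width: 0.055
gripper_force: 0.0
```

```bash
python3 m.py 2>&1 | grep ctr; python3 pl.py .459,.167,.15,-99,1
```

```text
box px [156. 305.] ctr [376. 233.] size [23. 40.] long dir deg 116.7 tri ([0.381, 0.234, 0.036], np.float64(0.0048))
slide [-0.555, -0.13, 0.265] turn 0.12 g 1.0
slide [-0.57, -0.02, 0.265] turn 0.125 g 1.0
end [0.459 0.167 0.15 ] -99.09
```

Emit:
send_rows([
  {"slide":[-0.14,-0.03,0.06],"turn":0.03,"gripper":1},
  {"slide":[-0.28,-0.06,0.12],"turn":0.06,"gripper":1},
  {"slide":[-0.42,-0.1,0.18],"turn":0.09,"gripper":1},
  {"slide":[-0.555,-0.13,0.265],"turn":0.12,"gripper":1},
  {"slide":[-0.555,-0.13,0.265],"turn":0.12,"gripper":1},
])

```text
time_s: 13.95
tcp_pos: [0.4583, 0.0795, 0.1877]
eef_rot: [179.7, -0.1, -87.9]
contact_force: [0.6, -0.6, -0.3]
gripper_width: 0.0871
gripper_force: 0.0
```

Emit:
send_rows([
  {"slide":[-0.14,-0.01,0.06],"turn":0.03,"gripper":1},
  {"slide":[-0.28,-0.01,0.12],"turn":0.06,"gripper":1},
  {"slide":[-0.42,-0.02,0.18],"turn":0.09,"gripper":1},
  {"slide":[-0.57,-0.02,0.265],"turn":0.125,"gripper":1},
  {"slide":[-0.57,-0.02,0.265],"turn":0.125,"gripper":1},
])

```text
time_s: 14.37
tcp_pos: [0.4587, 0.1648, 0.1484]
eef_rot: [179.8, -0.2, -99.2]
contact_force: [-0.2, -0.5, 0.4]
gripper_width: 0.0874
gripper_force: 0.0
```

```bash
python3 - <<'E'
from h import *
s=cap('side','s7.png')
from m import blobs
for n,l in blobs(s).items(): print(n,[(b[1],b[2].round(1).tolist(),atz(s,*b[2],.024)[:2].round(3).tolist()) for b in l if b[2][0]<260 and b[2][1]>150])
E
python3 pl.py .459,.167,.019,-99,1
```

```text
pad [(np.int32(188), [212.0, 214.0], [0.457, 0.161]), (np.int32(114), [238.1, 240.1], [0.476, 0.015])]
box [(np.int32(182), [177.5, 203.5], [0.388, 0.253])]
eraser [(np.int32(112), [231.8, 158.1], [0.631, 0.481]), (np.int32(110), [188.6, 163.4], [0.489, 0.496]), (np.int32(95), [151.4, 198.8], [0.328, 0.308]), (np.int32(949), [259.3, 257.8], [0.494, -0.076]), (np.int32(177), [16.3, 273.4], [-0.025, 0.082]), (np.int32(62), [71.6, 307.5], [0.075, -0.087])]
slide [-0.02, 0.0, 0.87] turn -0.0 g 1.0
end [0.4591 0.1667 0.0187] -99.0
```

Emit:
send_rows([
  {"slide":[-0.01,0,0.2],"turn":0,"gripper":1},
  {"slide":[-0.02,0,0.4],"turn":0,"gripper":1},
  {"slide":[-0.02,0,0.6],"turn":0,"gripper":1},
  {"slide":[-0.02,0,0.75],"turn":0,"gripper":1},
  {"slide":[-0.02,0,0.855],"turn":0,"gripper":1},
])

```text
time_s: 14.83
tcp_pos: [0.459, 0.1646, 0.0208]
eef_rot: [179.9, -0.2, -99.1]
contact_force: [-0.8, -0.2, 0.7]
gripper_width: 0.0876
gripper_force: 0.0
```

Emit:
send_rows([
  {"slide":[0,0,0],"turn":0,"gripper":0},
  {"slide":[0,0,0],"turn":0,"gripper":0},
  {"slide":[0,0,0],"turn":0,"gripper":0},
  {"slide":[0,0,0],"turn":0,"gripper":0},
  {"slide":[0,0,0],"turn":0,"gripper":0},
], newtons=25)

```text
time_s: 15.25
tcp_pos: [0.4609, 0.1672, 0.0245]
eef_rot: [-179.9, 0.1, -99.1]
contact_force: [-0.3, -0.5, 0.4]
gripper_width: 0.0596
gripper_force: 0.0
```

Emit:
send_rows([
  {"slide":[0,0,0],"turn":0,"gripper":0},
  {"slide":[0,0,0],"turn":0,"gripper":0},
  {"slide":[0,0,0],"turn":0,"gripper":0},
  {"slide":[0,0,0],"turn":0,"gripper":0},
  {"slide":[0,0,0],"turn":0,"gripper":0},
])

```text
time_s: 15.67
tcp_pos: [0.4603, 0.1669, 0.0237]
eef_rot: [-180.0, 0.0, -99.1]
contact_force: [-2.1, 0.0, 5.8]
gripper_width: 0.0373
gripper_force: 25.0
```

```bash
python3 pl.py .46,.167,.17,-99,0 .47,-.05,.20,-75,0 .556,-.239,.20,-55,0 .556,-.239,.105,-55,0
```

```text
slide [-0.0, 0.0, -0.975] turn -0.0 g 0.0
slide [0.71, -0.145, -0.1] turn -0.135 g 0.0
slide [0.725, 0.005, -0.1] turn -0.135 g 0.0
slide [0.68, -0.11, -0.0] turn -0.11 g 0.0
slide [0.695, 0.005, -0.0] turn -0.11 g 0.0
slide [-0.0, 0.0, 0.635] turn 0.0 g 0.0
end [ 0.5563 -0.2391  0.1047] -54.99
```

Emit:
send_rows([
  {"slide":[0,0,-0.15],"turn":0,"gripper":0},
  {"slide":[0,0,-0.35],"turn":0,"gripper":0},
  {"slide":[0,0,-0.55],"turn":0,"gripper":0},
  {"slide":[0,0,-0.75],"turn":0,"gripper":0},
  {"slide":[0,0,-0.975],"turn":0,"gripper":0},
], newtons=40)

```text
time_s: 16.08
tcp_pos: [0.4595, 0.1663, 0.1704]
eef_rot: [179.9, -0.1, -99.1]
contact_force: [-0.2, 1.0, -0.9]
gripper_width: 0.0374
gripper_force: 40.0
```

Emit:
send_rows([
  {"slide":[0.14,-0.03,-0.02],"turn":-0.027,"gripper":0},
  {"slide":[0.28,-0.06,-0.04],"turn":-0.054,"gripper":0},
  {"slide":[0.42,-0.09,-0.06],"turn":-0.08,"gripper":0},
  {"slide":[0.56,-0.12,-0.08],"turn":-0.11,"gripper":0},
  {"slide":[0.71,-0.145,-0.1],"turn":-0.135,"gripper":0},
])

```text
time_s: 16.5
tcp_pos: [0.4647, 0.0574, 0.1847]
eef_rot: [-180.0, 0.0, -86.8]
contact_force: [0.3, -0.3, 0.1]
gripper_width: 0.0373
gripper_force: 40.0
```

Emit:
send_rows([
  {"slide":[0.14,0,-0.02],"turn":-0.027,"gripper":0},
  {"slide":[0.28,0,-0.04],"turn":-0.054,"gripper":0},
  {"slide":[0.42,0,-0.06],"turn":-0.08,"gripper":0},
  {"slide":[0.56,0,-0.08],"turn":-0.11,"gripper":0},
  {"slide":[0.725,0.005,-0.1],"turn":-0.135,"gripper":0},
])

```text
time_s: 16.92
tcp_pos: [0.4697, -0.0512, 0.1996]
eef_rot: [180.0, 0.0, -74.6]
contact_force: [0.1, 1.2, 0.1]
gripper_width: 0.0368
gripper_force: 40.0
```

Emit:
send_rows([
  {"slide":[0.14,-0.02,0],"turn":-0.02,"gripper":0},
  {"slide":[0.28,-0.04,0],"turn":-0.04,"gripper":0},
  {"slide":[0.42,-0.06,0],"turn":-0.06,"gripper":0},
  {"slide":[0.56,-0.08,0],"turn":-0.08,"gripper":0},
  {"slide":[0.68,-0.11,0],"turn":-0.11,"gripper":0},
])

```text
time_s: 17.33
tcp_pos: [0.5126, -0.1459, 0.1993]
eef_rot: [180.0, 0.0, -64.8]
contact_force: [-0.4, -0.2, -0.8]
gripper_width: 0.037
gripper_force: 40.0
```

Emit:
send_rows([
  {"slide":[0.14,0,0],"turn":-0.02,"gripper":0},
  {"slide":[0.28,0,0],"turn":-0.04,"gripper":0},
  {"slide":[0.42,0,0],"turn":-0.06,"gripper":0},
  {"slide":[0.56,0,0],"turn":-0.08,"gripper":0},
  {"slide":[0.695,0.005,0],"turn":-0.11,"gripper":0},
])

```text
time_s: 17.75
tcp_pos: [0.5563, -0.2402, 0.1991]
eef_rot: [180.0, 0.0, -54.9]
contact_force: [0.5, 1.3, -0.1]
gripper_width: 0.0371
gripper_force: 40.0
```

```bash
python3 pl.py .556,-.239,.105,-55,0; python3 m.py | grep ctr
```

```text
slide [-0.01, -0.005, 0.625] turn 0.0 g 0.0
end [ 0.5561 -0.2386  0.1053] -54.93
box px [149. 300.] ctr [390. 250.] size [33. 64.] long dir deg 64.6 tri ([0.389, 0.254, 0.023], np.float64(0.0025))
eraser px [121. 327.] ctr [333. 309.] size [26. 50.] long dir deg 43.8 tri ([0.331, 0.312, 0.02], np.float64(0.0016))
```

Emit:
send_rows([
  {"slide":[-0.01,0,0.14],"turn":0,"gripper":0},
  {"slide":[-0.01,0,0.28],"turn":0,"gripper":0},
  {"slide":[-0.01,0,0.42],"turn":0,"gripper":0},
  {"slide":[-0.01,0,0.56],"turn":0,"gripper":0},
  {"slide":[-0.01,0,0.66],"turn":0,"gripper":0},
])

```text
time_s: 18.27
tcp_pos: [0.554, -0.2374, 0.0985]
eef_rot: [179.9, 0.1, -55.0]
contact_force: [0.2, -0.1, -0.9]
gripper_width: 0.0373
gripper_force: 40.0
```

Emit:
send_rows([
  {"slide":[0,0,0],"turn":0,"gripper":0},
  {"slide":[0,0,0],"turn":0,"gripper":0.55},
  {"slide":[0,0,0],"turn":0,"gripper":0.55},
  {"slide":[0,0,0],"turn":0,"gripper":0.55},
  {"slide":[0,0,0],"turn":0,"gripper":0.55},
])

```text
time_s: 18.68
tcp_pos: [0.556, -0.2381, 0.1019]
eef_rot: [-179.9, -0.1, -55.0]
contact_force: [-0.1, -0.0, -0.2]
gripper_width: 0.0483
gripper_force: 0.0
```

Emit:
send_rows([
  {"slide":[0,0,-0.1],"turn":0,"gripper":0.55},
  {"slide":[0,0,-0.3],"turn":0,"gripper":0.55},
  {"slide":[0,0,-0.5],"turn":0,"gripper":0.55},
  {"slide":[0,0,-0.7],"turn":0,"gripper":0.55},
  {"slide":[0,0,-0.7],"turn":0,"gripper":0.55},
])

```text
time_s: 19.1
tcp_pos: [0.5585, -0.2392, 0.2134]
eef_rot: [-179.6, -0.5, -55.0]
contact_force: [0.9, -1.4, 0.6]
gripper_width: 0.0484
gripper_force: 0.0
```

```bash
python3 pl.py .47,-.04,.2,-88,.8 .389,.251,.12,-116,.8 .389,.251,.023,-116,.8
```

```text
slide [-0.715, -0.14, 0.045] turn 0.185 g 0.8
slide [-0.72, 0.07, 0.045] turn 0.18 g 0.8
slide [-0.98, 0.235, 0.265] turn 0.155 g 0.8
slide [-0.895, 0.46, 0.27] turn 0.16 g 0.8
slide [-0.0, 0.0, 0.645] turn -0.0 g 0.8
end [0.389  0.2509 0.0229] -116.15
```

Emit:
send_rows([
  {"slide":[-0.14,-0.03,0.01],"turn":0.037,"gripper":0.7},
  {"slide":[-0.28,-0.06,0.02],"turn":0.074,"gripper":0.7},
  {"slide":[-0.42,-0.09,0.03],"turn":0.11,"gripper":0.7},
  {"slide":[-0.57,-0.12,0.04],"turn":0.15,"gripper":0.7},
  {"slide":[-0.715,-0.14,0.045],"turn":0.185,"gripper":0.7},
])

```text
time_s: 19.52
tcp_pos: [0.5106, -0.1373, 0.1993]
eef_rot: [-179.9, -0.0, -71.9]
contact_force: [1.0, 0.0, 0.5]
gripper_width: 0.0609
gripper_force: 0.0
```

Emit:
send_rows([
  {"slide":[-0.14,0.01,0.01],"turn":0.037,"gripper":0.7},
  {"slide":[-0.28,0.02,0.02],"turn":0.074,"gripper":0.7},
  {"slide":[-0.42,0.04,0.03],"turn":0.11,"gripper":0.7},
  {"slide":[-0.57,0.06,0.04],"turn":0.15,"gripper":0.7},
  {"slide":[-0.72,0.07,0.045],"turn":0.18,"gripper":0.7},
])

```text
time_s: 19.93
tcp_pos: [0.4664, -0.0381, 0.1926]
eef_rot: [-179.9, 0.0, -88.1]
contact_force: [-0.3, -0.4, 0.4]
gripper_width: 0.061
gripper_force: 0.0
```

Emit:
send_rows([
  {"slide":[-0.2,0.05,0.05],"turn":0.03,"gripper":0.7},
  {"slide":[-0.4,0.1,0.1],"turn":0.06,"gripper":0.7},
  {"slide":[-0.6,0.15,0.15],"turn":0.09,"gripper":0.7},
  {"slide":[-0.8,0.2,0.2],"turn":0.12,"gripper":0.7},
  {"slide":[-0.98,0.235,0.265],"turn":0.155,"gripper":0.7},
])

```text
time_s: 20.35
tcp_pos: [0.426, 0.1084, 0.1532]
eef_rot: [-179.9, 0.1, -101.9]
contact_force: [0.9, -0.0, -0.7]
gripper_width: 0.0614
gripper_force: 0.0
```

Emit:
send_rows([
  {"slide":[-0.18,0.09,0.05],"turn":0.03,"gripper":0.7},
  {"slide":[-0.36,0.18,0.1],"turn":0.06,"gripper":0.7},
  {"slide":[-0.54,0.28,0.15],"turn":0.09,"gripper":0.7},
  {"slide":[-0.72,0.37,0.2],"turn":0.13,"gripper":0.7},
  {"slide":[-0.895,0.46,0.27],"turn":0.16,"gripper":0.7},
])

```text
time_s: 20.77
tcp_pos: [0.386, 0.2543, 0.1128]
eef_rot: [-180.0, 0.2, -116.4]
contact_force: [1.6, 0.1, 0.4]
gripper_width: 0.0612
gripper_force: 0.0
```

```bash
python3 - <<'E'
from h import *
from m import blobs
s=cap('side')
for n,l in blobs(s).items(): print(n,[(b[1],b[2].round(1).tolist()) for b in l if b[2][0]<220 and 180<b[2][1]<240])
t=cap('top','t8.png')
for n,l in blobs(t).items(): print(n,[(b[1],b[2].round(1).tolist(),atz(t,*b[2],.1).round(3).tolist()) for b in l if b[2][0]>350])
E
python3 pl.py .389,.251,.023,-116,.8
```

```text
pad []
box [(np.int32(184), [177.4, 203.4])]
eraser [(np.int32(96), [151.4, 198.8])]
pad [(np.int32(447), [379.4, 216.9], [0.557, -0.237, 0.1])]
box []
eraser []
slide [0.015, -0.035, 0.59] turn -0.0 g 0.8
end [0.3892 0.251  0.0228] -116.14
```

Emit:
send_rows([
  {"slide":[0.01,-0.02,0.12],"turn":0,"gripper":0.7},
  {"slide":[0.01,-0.02,0.24],"turn":0,"gripper":0.7},
  {"slide":[0.01,-0.02,0.36],"turn":0,"gripper":0.7},
  {"slide":[0.01,-0.02,0.48],"turn":0,"gripper":0.7},
  {"slide":[0.01,-0.02,0.59],"turn":0,"gripper":0.7},
])

```text
time_s: 21.28
tcp_pos: [0.3885, 0.2495, 0.0232]
eef_rot: [-180.0, 0.1, -116.2]
contact_force: [-0.9, 0.9, -0.3]
gripper_width: 0.0614
gripper_force: 0.0
```

Emit:
send_rows([
  {"slide":[0,0,0],"turn":0,"gripper":0},
  {"slide":[0,0,0],"turn":0,"gripper":0},
  {"slide":[0,0,0],"turn":0,"gripper":0},
  {"slide":[0,0,0],"turn":0,"gripper":0},
  {"slide":[0,0,0],"turn":0,"gripper":0},
], newtons=25)

```text
time_s: 21.7
tcp_pos: [0.3887, 0.2501, 0.0244]
eef_rot: [-180.0, 0.1, -116.2]
contact_force: [-0.7, -0.0, -0.3]
gripper_width: 0.0336
gripper_force: 0.0
```

Emit:
send_rows([
  {"slide":[0,0,0],"turn":0,"gripper":0},
  {"slide":[0,0,0],"turn":0,"gripper":0},
  {"slide":[0,0,0],"turn":0,"gripper":0},
  {"slide":[0,0,-0.05],"turn":0,"gripper":0},
  {"slide":[0,0,-0.15],"turn":0,"gripper":0},
])

```text
time_s: 22.12
tcp_pos: [0.3873, 0.2484, 0.0453]
eef_rot: [180.0, -0.2, -116.2]
contact_force: [0.4, 0.9, -1.5]
gripper_width: 0.0297
gripper_force: 25.0
```

```bash
python3 pl.py .39,.251,.17,-116,0 .46,-.03,.20,-88,0 .519,-.265,.20,-55,0
```

```text
slide [-0.025, -0.01, -0.83] turn -0.0 g 0.0
slide [0.74, -0.62, -0.1] turn -0.155 g 0.0
slide [0.865, -0.43, -0.1] turn -0.16 g 0.0
slide [0.79, -0.165, -0.0] turn -0.185 g 0.0
slide [0.805, 0.065, -0.0] turn -0.18 g 0.0
end [ 0.519  -0.265   0.1998] -55.02
```

Emit:
send_rows([
  {"slide":[0,0,-0.15],"turn":0,"gripper":0},
  {"slide":[0,0,-0.3],"turn":0,"gripper":0},
  {"slide":[0,0,-0.48],"turn":0,"gripper":0},
  {"slide":[0,0,-0.66],"turn":0,"gripper":0},
  {"slide":[0,0,-0.83],"turn":0,"gripper":0},
], newtons=32)

```text
time_s: 22.53
tcp_pos: [0.3879, 0.2491, 0.1724]
eef_rot: [-180.0, 0.0, -116.2]
contact_force: [0.4, 1.1, -0.7]
gripper_width: 0.0296
gripper_force: 32.0
```

Emit:
send_rows([
  {"slide":[0.15,-0.12,-0.02],"turn":-0.03,"gripper":0},
  {"slide":[0.3,-0.25,-0.04],"turn":-0.06,"gripper":0},
  {"slide":[0.45,-0.37,-0.06],"turn":-0.09,"gripper":0},
  {"slide":[0.6,-0.5,-0.08],"turn":-0.12,"gripper":0},
  {"slide":[0.74,-0.62,-0.1],"turn":-0.155,"gripper":0},
])

```text
time_s: 22.95
tcp_pos: [0.4223, 0.1072, 0.1861]
eef_rot: [-180.0, 0.0, -102.1]
contact_force: [0.1, 0.6, -0.8]
gripper_width: 0.0296
gripper_force: 32.0
```

Emit:
send_rows([
  {"slide":[0.17,-0.09,-0.02],"turn":-0.03,"gripper":0},
  {"slide":[0.34,-0.17,-0.04],"turn":-0.06,"gripper":0},
  {"slide":[0.52,-0.26,-0.06],"turn":-0.09,"gripper":0},
  {"slide":[0.7,-0.35,-0.08],"turn":-0.12,"gripper":0},
  {"slide":[0.865,-0.43,-0.1],"turn":-0.16,"gripper":0},
])

```text
time_s: 23.37
tcp_pos: [0.4578, -0.0334, 0.2011]
eef_rot: [-180.0, 0.0, -87.7]
contact_force: [0.3, -0.1, -0.4]
gripper_width: 0.0295
gripper_force: 32.0
```

Emit:
send_rows([
  {"slide":[0.16,-0.03,0],"turn":-0.04,"gripper":0},
  {"slide":[0.32,-0.06,0],"turn":-0.08,"gripper":0},
  {"slide":[0.48,-0.1,0],"turn":-0.11,"gripper":0},
  {"slide":[0.64,-0.13,0],"turn":-0.15,"gripper":0},
  {"slide":[0.79,-0.165,0],"turn":-0.185,"gripper":0},
])

```text
time_s: 23.78
tcp_pos: [0.4869, -0.1505, 0.2008]
eef_rot: [-180.0, 0.0, -71.0]
contact_force: [0.2, -0.2, -1.2]
gripper_width: 0.0295
gripper_force: 32.0
```

Emit:
send_rows([
  {"slide":[0.16,0.01,0],"turn":-0.04,"gripper":0},
  {"slide":[0.32,0.02,0],"turn":-0.08,"gripper":0},
  {"slide":[0.48,0.04,0],"turn":-0.11,"gripper":0},
  {"slide":[0.64,0.05,0],"turn":-0.15,"gripper":0},
  {"slide":[0.805,0.065,0],"turn":-0.18,"gripper":0},
])

```text
time_s: 24.2
tcp_pos: [0.5167, -0.2677, 0.2008]
eef_rot: [-180.0, 0.0, -54.8]
contact_force: [0.0, 0.5, -1.2]
gripper_width: 0.0299
gripper_force: 32.0
```

```bash
python3 pl.py .519,-.265,.1,-55,0; python3 m.py | grep ctr
```

```text
slide [-0.005, -0.025, 0.67] turn 0.0 g 0.0
end [ 0.5194 -0.2649  0.1003] -54.82
eraser px [121. 327.] ctr [333. 309.] size [26. 50.] long dir deg 43.8 tri ([0.331, 0.312, 0.02], np.float64(0.0018))
```

Emit:
send_rows([
  {"slide":[0,0.1,0.14],"turn":0,"gripper":0},
  {"slide":[0,0.1,0.28],"turn":0,"gripper":0},
  {"slide":[0,0.1,0.42],"turn":0,"gripper":0},
  {"slide":[0,0.1,0.56],"turn":0,"gripper":0},
  {"slide":[0,0.1,0.68],"turn":0,"gripper":0},
])

```text
time_s: 24.72
tcp_pos: [0.5038, -0.2747, 0.0976]
eef_rot: [180.0, 0.0, -55.0]
contact_force: [-1.0, 0.4, -1.8]
gripper_width: 0.0298
gripper_force: 32.0
```

Emit:
send_rows([
  {"slide":[0,0,0],"turn":0,"gripper":0},
  {"slide":[0,0,0],"turn":0,"gripper":0.42},
  {"slide":[0,0,0],"turn":0,"gripper":0.42},
  {"slide":[0,0,0],"turn":0,"gripper":0.42},
  {"slide":[0,0,0],"turn":0,"gripper":0.42},
])

```text
time_s: 25.13
tcp_pos: [0.5055, -0.2753, 0.0999]
eef_rot: [-179.9, -0.1, -55.0]
contact_force: [-0.2, 0.6, 0.9]
gripper_width: 0.0367
gripper_force: 0.0
```

Emit:
send_rows([
  {"slide":[0,0,-0.1],"turn":0,"gripper":0.42},
  {"slide":[0,0,-0.3],"turn":0,"gripper":0.42},
  {"slide":[0,0,-0.5],"turn":0,"gripper":0.42},
  {"slide":[0,0,-0.7],"turn":0,"gripper":0.42},
  {"slide":[0,0,-0.7],"turn":0,"gripper":0.42},
])

```text
time_s: 25.55
tcp_pos: [0.5079, -0.2766, 0.211]
eef_rot: [-179.6, -0.5, -54.9]
contact_force: [0.5, -0.2, 1.0]
gripper_width: 0.0369
gripper_force: 0.0
```

```bash
python3 pl.py .43,-.02,.2,-95,.5 .3325,.310,.11,-135,.5 .3325,.310,.021,-135,.5
```

```text
slide [-0.85, -0.28, 0.035] turn 0.225 g 0.5
slide [-0.89, 0.035, 0.04] turn 0.22 g 0.5
slide [-0.71, 0.28, 0.2] turn 0.15 g 0.5
slide [-0.63, 0.44, 0.2] turn 0.145 g 0.5
slide [-0.515, 0.565, 0.2] turn 0.15 g 0.5
slide [0.0, 0.0, 0.59] turn -0.0 g 0.5
end [0.3329 0.3101 0.0213] -135.04
```

Emit:
send_rows([
  {"slide":[-0.17,-0.05,0.01],"turn":0.045,"gripper":0.55},
  {"slide":[-0.34,-0.1,0.02],"turn":0.09,"gripper":0.55},
  {"slide":[-0.51,-0.16,0.03],"turn":0.135,"gripper":0.55},
  {"slide":[-0.68,-0.22,0.03],"turn":0.18,"gripper":0.55},
  {"slide":[-0.85,-0.28,0.035],"turn":0.225,"gripper":0.55},
])

```text
time_s: 25.97
tcp_pos: [0.4657, -0.1457, 0.1988]
eef_rot: [-179.9, -0.0, -75.5]
contact_force: [0.1, 0.7, -0.4]
gripper_width: 0.048
gripper_force: 0.0
```

Emit:
send_rows([
  {"slide":[-0.17,0.01,0.01],"turn":0.045,"gripper":0.55},
  {"slide":[-0.34,0.02,0.02],"turn":0.09,"gripper":0.55},
  {"slide":[-0.51,0.02,0.03],"turn":0.135,"gripper":0.55},
  {"slide":[-0.68,0.03,0.03],"turn":0.18,"gripper":0.55},
  {"slide":[-0.87,0.035,0.04],"turn":0.22,"gripper":0.55},
])

```text
time_s: 26.38
tcp_pos: [0.4275, -0.0208, 0.193]
eef_rot: [-179.9, 0.1, -95.3]
contact_force: [1.1, 0.8, 0.3]
gripper_width: 0.0479
gripper_force: 0.0
```

Emit:
send_rows([
  {"slide":[-0.14,0.06,0.04],"turn":0.03,"gripper":0.55},
  {"slide":[-0.28,0.11,0.08],"turn":0.06,"gripper":0.55},
  {"slide":[-0.42,0.17,0.12],"turn":0.09,"gripper":0.55},
  {"slide":[-0.56,0.22,0.16],"turn":0.12,"gripper":0.55},
  {"slide":[-0.71,0.28,0.2],"turn":0.15,"gripper":0.55},
])

```text
time_s: 26.8
tcp_pos: [0.3951, 0.0891, 0.1627]
eef_rot: [-179.9, 0.1, -108.7]
contact_force: [0.2, 0.0, 0.3]
gripper_width: 0.0481
gripper_force: 0.0
```

Emit:
send_rows([
  {"slide":[-0.13,0.09,0.04],"turn":0.03,"gripper":0.55},
  {"slide":[-0.26,0.18,0.08],"turn":0.06,"gripper":0.55},
  {"slide":[-0.39,0.27,0.12],"turn":0.09,"gripper":0.55},
  {"slide":[-0.52,0.36,0.16],"turn":0.12,"gripper":0.55},
  {"slide":[-0.63,0.44,0.2],"turn":0.145,"gripper":0.55},
])

```text
time_s: 27.22
tcp_pos: [0.3625, 0.2003, 0.1327]
eef_rot: [-180.0, 0.1, -121.7]
contact_force: [0.7, 0.2, 0.1]
gripper_width: 0.048
gripper_force: 0.0
```

Emit:
send_rows([
  {"slide":[-0.1,0.11,0.04],"turn":0.03,"gripper":0.55},
  {"slide":[-0.2,0.22,0.08],"turn":0.06,"gripper":0.55},
  {"slide":[-0.3,0.33,0.12],"turn":0.09,"gripper":0.55},
  {"slide":[-0.4,0.44,0.16],"turn":0.12,"gripper":0.55},
  {"slide":[-0.515,0.565,0.2],"turn":0.15,"gripper":0.55},
])

```text
time_s: 27.63
tcp_pos: [0.3307, 0.31, 0.1026]
eef_rot: [180.0, 0.1, -135.2]
contact_force: [-0.5, -0.5, -0.1]
gripper_width: 0.048
gripper_force: 0.0
```

```bash
python3 - <<'E'
from h import *
from m import blobs
s=cap('side')
for n,l in blobs(s).items(): print(n,[(b[1],b[2].round(1).tolist()) for b in l if b[2][0]<220 and 180<b[2][1]<240])
E
python3 pl.py .3325,.310,.021,-135,.5
```

```text
pad []
box []
eraser [(np.int32(103), [151.4, 198.9])]
slide [0.01, -0.025, 0.54] turn -0.005 g 0.5
end [0.3322 0.31   0.0209] -134.94
```

Emit:
send_rows([
  {"slide":[0,-0.01,0.12],"turn":0,"gripper":0.55},
  {"slide":[0,-0.01,0.24],"turn":0,"gripper":0.55},
  {"slide":[0,-0.01,0.36],"turn":0,"gripper":0.55},
  {"slide":[0,-0.01,0.46],"turn":0,"gripper":0.55},
  {"slide":[0,-0.01,0.54],"turn":0,"gripper":0.55},
])

```text
time_s: 28.1
tcp_pos: [0.3321, 0.3079, 0.0206]
eef_rot: [180.0, 0.0, -135.1]
contact_force: [0.5, -0.8, 0.4]
gripper_width: 0.0483
gripper_force: 0.0
```

Emit:
send_rows([
  {"slide":[0,0,0],"turn":0,"gripper":0},
  {"slide":[0,0,0],"turn":0,"gripper":0},
  {"slide":[0,0,0],"turn":0,"gripper":0},
  {"slide":[0,0,0],"turn":0,"gripper":0},
  {"slide":[0,0,0],"turn":0,"gripper":0},
], newtons=32)

```text
time_s: 28.52
tcp_pos: [0.3324, 0.3085, 0.022]
eef_rot: [180.0, 0.1, -135.1]
contact_force: [-0.1, 0.8, 3.1]
gripper_width: 0.0214
gripper_force: 32.0
```

Emit:
send_rows([
  {"slide":[0,0,0],"turn":0,"gripper":0},
  {"slide":[0,0,0],"turn":0,"gripper":0},
  {"slide":[0,0,0],"turn":0,"gripper":0},
  {"slide":[0,0,-0.05],"turn":0,"gripper":0},
  {"slide":[0,0,-0.15],"turn":0,"gripper":0},
])

```text
time_s: 28.93
tcp_pos: [0.3315, 0.3066, 0.0431]
eef_rot: [-179.9, -0.2, -135.1]
contact_force: [0.2, 0.3, -1.1]
gripper_width: 0.0214
gripper_force: 32.0
```

```bash
python3 pl.py .335,.305,.17,-135,0 .43,-.02,.20,-95,0 .472,-.298,.20,-55,0
```

```text
slide [-0.01, -0.025, -0.845] turn -0.0 g 0.0
slide [0.54, -0.99, -0.1] turn -0.225 g 0.0
slide [0.85, -0.745, -0.1] turn -0.22 g 0.0
slide [0.91, -0.22, -0.0] turn -0.225 g 0.0
slide [0.93, 0.11, -0.0] turn -0.22 g 0.0
end [ 0.4718 -0.2979  0.1999] -55.02
```

Emit:
send_rows([
  {"slide":[0,0,-0.15],"turn":0,"gripper":0},
  {"slide":[0,0,-0.3],"turn":0,"gripper":0},
  {"slide":[0,0,-0.48],"turn":0,"gripper":0},
  {"slide":[0,0,-0.66],"turn":0,"gripper":0},
  {"slide":[-0.01,-0.02,-0.845],"turn":0,"gripper":0},
])

```text
time_s: 29.35
tcp_pos: [0.3347, 0.3061, 0.1722]
eef_rot: [180.0, 0.0, -135.1]
contact_force: [1.2, 1.2, -1.2]
gripper_width: 0.0219
gripper_force: 32.0
```

Emit:
send_rows([
  {"slide":[0.11,-0.2,-0.02],"turn":-0.045,"gripper":0},
  {"slide":[0.22,-0.4,-0.04],"turn":-0.09,"gripper":0},
  {"slide":[0.33,-0.6,-0.06],"turn":-0.135,"gripper":0},
  {"slide":[0.44,-0.8,-0.08],"turn":-0.18,"gripper":0},
  {"slide":[0.54,-0.99,-0.1],"turn":-0.225,"gripper":0},
])

```text
time_s: 29.77
tcp_pos: [0.3824, 0.1424, 0.1862]
eef_rot: [-180.0, 0.1, -114.6]
contact_force: [0.4, -0.6, -0.1]
gripper_width: 0.0216
gripper_force: 32.0
```

Emit:
send_rows([
  {"slide":[0.17,-0.15,-0.02],"turn":-0.045,"gripper":0},
  {"slide":[0.34,-0.3,-0.04],"turn":-0.09,"gripper":0},
  {"slide":[0.51,-0.45,-0.06],"turn":-0.135,"gripper":0},
  {"slide":[0.68,-0.6,-0.08],"turn":-0.18,"gripper":0},
  {"slide":[0.85,-0.745,-0.1],"turn":-0.22,"gripper":0},
])

```text
time_s: 30.18
tcp_pos: [0.4304, -0.0202, 0.2013]
eef_rot: [-179.9, 0.0, -94.8]
contact_force: [1.7, 0.8, -0.4]
gripper_width: 0.0214
gripper_force: 32.0
```

Emit:
send_rows([
  {"slide":[0.18,-0.04,0],"turn":-0.045,"gripper":0},
  {"slide":[0.36,-0.09,0],"turn":-0.09,"gripper":0},
  {"slide":[0.54,-0.13,0],"turn":-0.135,"gripper":0},
  {"slide":[0.72,-0.18,0],"turn":-0.18,"gripper":0},
  {"slide":[0.91,-0.22,0],"turn":-0.225,"gripper":0},
])

```text
time_s: 30.6
tcp_pos: [0.4511, -0.1587, 0.201]
eef_rot: [-180.0, -0.0, -74.6]
contact_force: [1.0, -0.3, -0.3]
gripper_width: 0.0213
gripper_force: 32.0
```

Emit:
send_rows([
  {"slide":[0.18,0.02,0],"turn":-0.045,"gripper":0},
  {"slide":[0.36,0.04,0],"turn":-0.09,"gripper":0},
  {"slide":[0.54,0.07,0],"turn":-0.135,"gripper":0},
  {"slide":[0.72,0.09,0],"turn":-0.18,"gripper":0},
  {"slide":[0.93,0.11,0],"turn":-0.22,"gripper":0},
])

```text
time_s: 31.02
tcp_pos: [0.4715, -0.2973, 0.2011]
eef_rot: [-180.0, -0.0, -54.8]
contact_force: [1.0, 1.1, -0.1]
gripper_width: 0.0214
gripper_force: 32.0
```

```bash
python3 pl.py .472,-.298,.11,-55,0; python3 m.py | grep ctr
```

```text
slide [0.005, 0.0, 0.605] turn 0.0 g 0.0
end [ 0.4719 -0.2979  0.1103] -54.79
```

Emit:
send_rows([
  {"slide":[0,0,0.12],"turn":0,"gripper":0},
  {"slide":[0,0,0.24],"turn":0,"gripper":0},
  {"slide":[0,0,0.36],"turn":0,"gripper":0},
  {"slide":[0,0,0.48],"turn":0,"gripper":0},
  {"slide":[0,0,0.585],"turn":0,"gripper":0},
])

```text
time_s: 31.53
tcp_pos: [0.4714, -0.2957, 0.112]
eef_rot: [180.0, 0.0, -55.0]
contact_force: [-0.1, -0.2, -0.5]
gripper_width: 0.0217
gripper_force: 32.0
```

Emit:
send_rows([
  {"slide":[0,0,0],"turn":0,"gripper":0},
  {"slide":[0,0,0],"turn":0,"gripper":0.35},
  {"slide":[0,0,0],"turn":0,"gripper":0.35},
  {"slide":[0,0,0],"turn":0,"gripper":0.35},
  {"slide":[0,0,0],"turn":0,"gripper":0.35},
])

```text
time_s: 31.95
tcp_pos: [0.4727, -0.2963, 0.1139]
eef_rot: [-179.9, -0.1, -55.0]
contact_force: [0.1, -1.3, -0.3]
gripper_width: 0.0305
gripper_force: 0.0
```

Emit:
send_rows([
  {"slide":[0,0,-0.1],"turn":0,"gripper":0.35},
  {"slide":[0,0,-0.3],"turn":0,"gripper":0.35},
  {"slide":[0,0,-0.5],"turn":0,"gripper":0.35},
  {"slide":[0,0,-0.6],"turn":0,"gripper":0.3},
  {"slide":[0,0,-0.6],"turn":0,"gripper":0},
])

```text
time_s: 32.37
tcp_pos: [0.4742, -0.2972, 0.2077]
eef_rot: [-179.7, -0.4, -55.0]
contact_force: [0.3, -0.4, 0.1]
gripper_width: 0.0244
gripper_force: 0.0
```

```bash
python3 pl.py .425,-.13,.2,-55,0
```

```text
slide [-0.55, -0.185, 0.025] turn 0.0 g 0.0
slide [-0.55, -0.185, 0.025] turn 0.0 g 0.0
end [ 0.4249 -0.1302  0.2002] -54.97
```

Emit:
send_rows([
  {"slide":[-0.15,-0.05,0.01],"turn":0,"gripper":0},
  {"slide":[-0.3,-0.1,0.02],"turn":0,"gripper":0},
  {"slide":[-0.45,-0.15,0.025],"turn":0,"gripper":0},
  {"slide":[-0.55,-0.185,0.025],"turn":0,"gripper":0},
  {"slide":[-0.55,-0.185,0.025],"turn":0,"gripper":0},
])

```text
time_s: 32.78
tcp_pos: [0.4464, -0.2107, 0.1992]
eef_rot: [-179.9, 0.0, -54.9]
contact_force: [-0.8, -0.0, -0.3]
gripper_width: 0.0004
gripper_force: 0.0
```

Emit:
send_rows([
  {"slide":[-0.15,-0.05,0.01],"turn":0,"gripper":0},
  {"slide":[-0.3,-0.1,0.02],"turn":0,"gripper":0},
  {"slide":[-0.45,-0.15,0.025],"turn":0,"gripper":0},
  {"slide":[-0.55,-0.185,0.025],"turn":0,"gripper":0},
  {"slide":[-0.55,-0.185,0.025],"turn":0,"gripper":0},
])

```text
time_s: 33.2
tcp_pos: [0.4222, -0.1277, 0.1954]
eef_rot: [-179.9, -0.0, -54.9]
contact_force: [0.3, -0.0, -0.0]
gripper_width: 0.0004
gripper_force: 0.0
```

```bash
python3 - <<'E'
from h import *
s=cap('side','s9.png')
b=cv2.resize(s['img'][130:370,130:450,::-1],(800,600),interpolation=cv2.INTER_CUBIC)
cv2.imwrite('pics/c7.png',b)
E
python3 pl.py .425,-.13,.1,-55,0 .5226,-.270,.1,-55,0
```

```text
slide [0.015, -0.005, 0.635] turn 0.0 g 0.0
slide [0.57, 0.0, 0.0] turn 0.0 g 0.0
slide [0.57, 0.005, 0.0] turn 0.0 g 0.0
end [ 0.5225 -0.2701  0.1003] -54.88
```

View pics/c7.png

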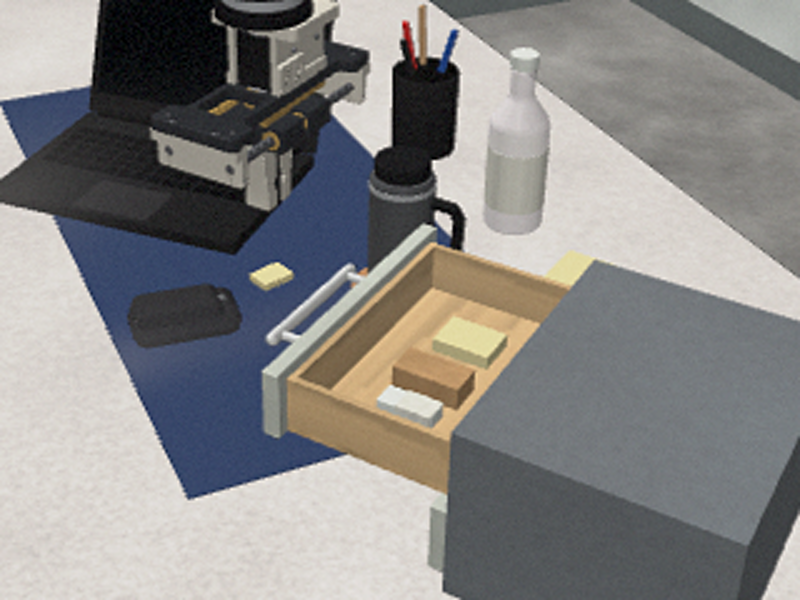

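All three items lie in the drawer: the pad at (470,340), the box at (433,375) and the eraser at (410,405). The visible part of the deck is bare. Now shut the drawer.

Emit:
send_rows([
  {"slide":[0,0,0.15],"turn":0,"gripper":0},
  {"slide":[0,0,0.3],"turn":0,"gripper":0},
  {"slide":[0,0,0.45],"turn":0,"gripper":0},
  {"slide":[0,0,0.6],"turn":0,"gripper":0},
  {"slide":[0,0,0.62],"turn":0,"gripper":0},
])

```text
time_s: 33.67
tcp_pos: [0.4207, -0.1299, 0.0989]
eef_rot: [179.7, 0.2, -55.1]
contact_force: [-0.4, -0.2, -1.0]
gripper_width: 0.0003
gripper_force: 0.0
```

Emit:
send_rows([
  {"slide":[0.06,0,0],"turn":0,"gripper":0},
  {"slide":[0.12,0,0],"turn":0,"gripper":0},
  {"slide":[0.2,0,0],"turn":0,"gripper":0},
  {"slide":[0.28,0,0],"turn":0,"gripper":0},
  {"slide":[0.36,0,0],"turn":0,"gripper":0},
])

```text
time_s: 34.08
tcp_pos: [0.4554, -0.1748, 0.1031]
eef_rot: [-179.9, -0.1, -55.0]
contact_force: [-0.3, 2.0, 0.5]
gripper_width: 0.0006
gripper_force: 0.8
```

Emit:
send_rows([
  {"slide":[0.08,0,0],"turn":0,"gripper":0},
  {"slide":[0.16,0,0],"turn":0,"gripper":0},
  {"slide":[0.24,0,0],"turn":0,"gripper":0},
  {"slide":[0.32,0,0],"turn":0,"gripper":0},
  {"slide":[0.4,0,0],"turn":0,"gripper":0},
])

```text
time_s: 34.5
tcp_pos: [0.4888, -0.2237, 0.102]
eef_rot: [180.0, 0.0, -55.0]
contact_force: [-0.2, 1.1, 1.1]
gripper_width: 0.0004
gripper_force: 0.8
```

Emit:
send_rows([
  {"slide":[0.08,0,0],"turn":0,"gripper":0},
  {"slide":[0.16,0,0],"turn":0,"gripper":0},
  {"slide":[0.24,0,0],"turn":0,"gripper":0},
  {"slide":[0.3,0,0],"turn":0,"gripper":0},
  {"slide":[0.34,0,0],"turn":0,"gripper":0},
])

```text
time_s: 34.92
tcp_pos: [0.5181, -0.2655, 0.1018]
eef_rot: [180.0, 0.0, -55.0]
contact_force: [0.3, 1.2, 1.0]
gripper_width: 0.0003
gripper_force: 0.5
```

Emit:
send_rows([
  {"slide":[0.01,0,0],"turn":0,"gripper":0},
  {"slide":[0.02,0,0],"turn":0,"gripper":0},
  {"slide":[0.02,0,0],"turn":0,"gripper":0},
  {"slide":[0.02,0,0],"turn":0,"gripper":0},
  {"slide":[0.02,0,0],"turn":0,"gripper":0},
])

```text
time_s: 35.33
tcp_pos: [0.519, -0.2666, 0.1022]
eef_rot: [-180.0, -0.0, -55.0]
contact_force: [-1.2, -0.4, 0.1]
gripper_width: 0.0004
gripper_force: 0.0
```

Emit:
send_rows([
  {"slide":[0.01,0,0],"turn":0,"gripper":0},
  {"slide":[0.02,0,0],"turn":0,"gripper":0},
  {"slide":[0.03,0,0],"turn":0,"gripper":0},
  {"slide":[0.03,0,0],"turn":0,"gripper":0},
  {"slide":[0.03,0,0],"turn":0,"gripper":0},
])

```text
time_s: 35.75
tcp_pos: [0.52, -0.2681, 0.1021]
eef_rot: [180.0, 0.2, -55.0]
contact_force: [-6.6, 15.1, 10.0]
gripper_width: 0.0005
gripper_force: 7.8
```

Emit:
send_rows([
  {"slide":[0.005,0,0],"turn":0,"gripper":0},
  {"slide":[0.01,0,0],"turn":0,"gripper":0},
  {"slide":[0.01,0,0],"turn":0,"gripper":0},
  {"slide":[0.01,0,0],"turn":0,"gripper":0},
  {"slide":[0.01,0,0],"turn":0,"gripper":0},
])

```text
time_s: 36.17
tcp_pos: [0.52, -0.2682, 0.1021]
eef_rot: [179.9, 0.4, -55.0]
contact_force: [-8.5, 20.7, 15.0]
gripper_width: 0.0005
gripper_force: 11.3
```

The drawer stopped solidly, with 22 N against it, so it is home. Next I back off and go round behind the lid.

```bash
python3 - <<'E'
from h import *
c=cap('side')
for u,v in [(145,178),(185,180),(280,155),(228,170)]: print(u,v,atz(c,u/1.4,v/1.4,0)[:2].round(3))
E
python3 pl.py .512,-.257,.1,-55,0 .512,-.257,.28,-55,0 .58,.0,.30,-85,0 .63,.25,.30,-110,0 .601,.4516,.28,-135.2,0
```

```text
145 178 [0.296 0.993]
185 180 [0.393 0.936]
280 155 [0.692 1.034]
228 170 [0.519 0.968]
slide [-0.09, 0.0, 0.015] turn -0.0 g 0.0
slide [-0.0, 0.0, -0.6] turn -0.0 g 0.0
slide [-0.0, 0.0, -0.6] turn -0.0 g 0.0
slide [-0.575, -0.675, -0.065] turn 0.165 g 0.0
slide [-0.725, -0.51, -0.07] turn 0.17 g 0.0
slide [-0.815, -0.235, 0.0] turn 0.14 g 0.0
slide [-0.85, -0.055, 0.0] turn 0.135 g 0.0
slide [-0.6, 0.32, 0.065] turn 0.14 g 0.0
slide [-0.515, 0.445, 0.07] turn 0.14 g 0.0
end [0.601  0.452  0.2798] -135.1
```

Emit:
send_rows([
  {"slide":[-0.03,0,0],"turn":0,"gripper":0},
  {"slide":[-0.06,0,0],"turn":0,"gripper":0},
  {"slide":[-0.12,0,0],"turn":0,"gripper":0},
  {"slide":[-0.12,0,-0.2],"turn":0,"gripper":0},
  {"slide":[-0.12,0,-0.4],"turn":0,"gripper":0},
])

```text
time_s: 36.63
tcp_pos: [0.5104, -0.2563, 0.1611]
eef_rot: [179.8, 0.2, -55.0]
contact_force: [1.6, -0.5, 0.8]
gripper_width: 0.0004
gripper_force: 0.0
```

Emit:
send_rows([
  {"slide":[0,0,-0.2],"turn":0,"gripper":0},
  {"slide":[0,0,-0.4],"turn":0,"gripper":0},
  {"slide":[0,0,-0.6],"turn":0,"gripper":0},
  {"slide":[0,0,-0.8],"turn":0,"gripper":0},
  {"slide":[0,0,-0.8],"turn":0,"gripper":0},
])

```text
time_s: 37.05
tcp_pos: [0.5145, -0.2581, 0.2889]
eef_rot: [-179.7, -0.5, -55.0]
contact_force: [0.9, -0.5, 1.0]
gripper_width: 0.0005
gripper_force: 0.0
```

Emit:
send_rows([
  {"slide":[-0.11,-0.13,-0.01],"turn":0.03,"gripper":0},
  {"slide":[-0.23,-0.27,-0.03],"turn":0.06,"gripper":0},
  {"slide":[-0.34,-0.4,-0.04],"turn":0.1,"gripper":0},
  {"slide":[-0.46,-0.54,-0.05],"turn":0.13,"gripper":0},
  {"slide":[-0.57,-0.67,-0.065],"turn":0.165,"gripper":0},
])

```text
time_s: 37.47
tcp_pos: [0.5454, -0.128, 0.2916]
eef_rot: [-180.0, -0.0, -70.0]
contact_force: [-0.1, 0.0, -0.4]
gripper_width: 0.0004
gripper_force: 0.0
```

Emit:
send_rows([
  {"slide":[-0.15,-0.1,-0.01],"turn":0.03,"gripper":0},
  {"slide":[-0.3,-0.2,-0.03],"turn":0.06,"gripper":0},
  {"slide":[-0.45,-0.31,-0.04],"turn":0.1,"gripper":0},
  {"slide":[-0.6,-0.41,-0.06],"turn":0.13,"gripper":0},
  {"slide":[-0.725,-0.51,-0.07],"turn":0.17,"gripper":0},
])

```text
time_s: 37.88
tcp_pos: [0.5798, 0.0008, 0.3025]
eef_rot: [-180.0, 0.0, -85.3]
contact_force: [0.6, -1.2, -0.9]
gripper_width: 0.0005
gripper_force: 0.0
```

Emit:
send_rows([
  {"slide":[-0.16,-0.05,0],"turn":0.03,"gripper":0},
  {"slide":[-0.32,-0.1,0],"turn":0.06,"gripper":0},
  {"slide":[-0.48,-0.14,0],"turn":0.08,"gripper":0},
  {"slide":[-0.65,-0.19,0],"turn":0.11,"gripper":0},
  {"slide":[-0.815,-0.235,0],"turn":0.14,"gripper":0},
])

```text
time_s: 38.3
tcp_pos: [0.6046, 0.1252, 0.302]
eef_rot: [-180.0, -0.0, -97.9]
contact_force: [0.9, -0.4, 0.1]
gripper_width: 0.0004
gripper_force: 0.0
```

Emit:
send_rows([
  {"slide":[-0.17,-0.01,0],"turn":0.03,"gripper":0},
  {"slide":[-0.34,-0.02,0],"turn":0.06,"gripper":0},
  {"slide":[-0.51,-0.03,0],"turn":0.08,"gripper":0},
  {"slide":[-0.68,-0.04,0],"turn":0.11,"gripper":0},
  {"slide":[-0.85,-0.055,0],"turn":0.135,"gripper":0},
])

```text
time_s: 38.72
tcp_pos: [0.6299, 0.2504, 0.302]
eef_rot: [-180.0, -0.0, -110.0]
contact_force: [0.7, 0.1, 0.6]
gripper_width: 0.0004
gripper_force: 0.0
```

```bash
python3 pl.py .601,.4516,.28,-135.2,0; python3 m.py|grep ctr
python3 - <<'E'
from h import *
for n in('top','side'):
    for k in ('unit_drawer0_handle','mug'): print(n,k,[(d['location'].__class__ and np.round(d['location'],3).tolist(),round(d['p'],2)) for d in optics.look_for(n,k)[:2]])
E
```

```text
slide [-0.595, 0.32, 0.075] turn 0.14 g 0.0
slide [-0.515, 0.445, 0.07] turn 0.14 g 0.0
end [0.6008 0.4517 0.2802] -135.24
top unit_drawer0_handle [([0.542, -0.309, 0.119], 0.77)]
top mug [([0.583, -0.033, 0.149], 0.82)]
side unit_drawer0_handle [([0.506, -0.314, 0.115], 0.61)]
side mug [([0.584, -0.057, 0.093], 0.59)]
```

Emit:
send_rows([
  {"slide":[-0.12,0.06,0],"turn":0.03,"gripper":0},
  {"slide":[-0.24,0.13,0],"turn":0.06,"gripper":0},
  {"slide":[-0.36,0.19,0],"turn":0.09,"gripper":0},
  {"slide":[-0.48,0.26,0],"turn":0.12,"gripper":0},
  {"slide":[-0.595,0.32,0],"turn":0.14,"gripper":0},
])

```text
time_s: 39.43
tcp_pos: [0.6152, 0.3491, 0.3029]
eef_rot: [-180.0, 0.0, -122.7]
contact_force: [-0.6, 0.3, -0.5]
gripper_width: 0.0005
gripper_force: 0.0
```

Emit:
send_rows([
  {"slide":[-0.1,0.09,0.03],"turn":0.03,"gripper":0},
  {"slide":[-0.2,0.18,0.06],"turn":0.06,"gripper":0},
  {"slide":[-0.3,0.27,0.09],"turn":0.09,"gripper":0},
  {"slide":[-0.4,0.36,0.12],"turn":0.12,"gripper":0},
  {"slide":[-0.515,0.445,0.145],"turn":0.14,"gripper":0},
])

```text
time_s: 39.85
tcp_pos: [0.6005, 0.45, 0.281]
eef_rot: [180.0, 0.0, -135.3]
contact_force: [0.6, 0.0, 0.1]
gripper_width: 0.0003
gripper_force: 0.0
```

```bash
python3 - <<'E'
from h import *
t=cap('top','t10.png');s=cap('side','s10.png')
a=cv2.resize(t['img'][90:390,0:260,::-1],(345,398),interpolation=cv2.INTER_CUBIC)
b=cv2.resize(s['img'][60:260,90:310,::-1],(438,398),interpolation=cv2.INTER_CUBIC)
cv2.imwrite('pics/c8.png',np.hstack([a,b]))
E
python3 pl.py .601,.4516,.19,-135.2,0
```

```text
slide [-0.005, -0.005, 0.595] turn 0.0 g 0.0
end [0.6009 0.4518 0.1898] -135.09
```

View pics/c8.png

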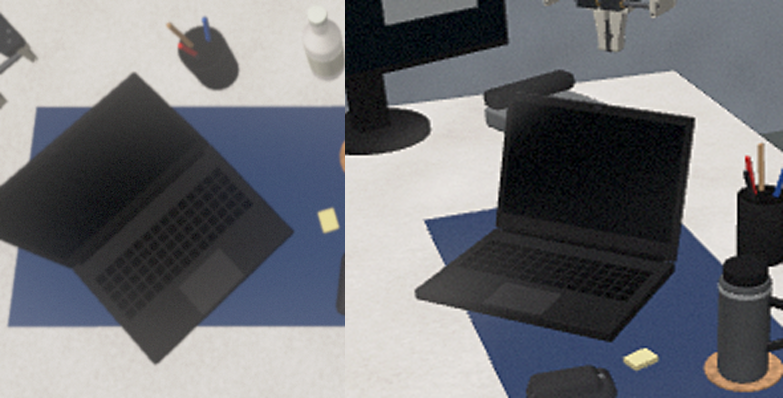

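Both views show the keyboard bare, with the laptop's deck at (165,265) and (545,280), and the fingers behind the lid. Now I close the lid slowly from behind.

Emit:
send_rows([
  {"slide":[0,0,0.13],"turn":0,"gripper":0},
  {"slide":[0,0,0.26],"turn":0,"gripper":0},
  {"slide":[0,0,0.39],"turn":0,"gripper":0},
  {"slide":[0,0,0.52],"turn":0,"gripper":0},
  {"slide":[0,0,0.61],"turn":0,"gripper":0},
])

```text
time_s: 40.37
tcp_pos: [0.6005, 0.4485, 0.1877]
eef_rot: [180.0, -0.1, -135.1]
contact_force: [-0.2, -0.1, 0.8]
gripper_width: 0.0002
gripper_force: 0.0
```

Emit:
send_rows([
  {"slide":[0.07,0,0],"turn":0,"gripper":0},
  {"slide":[0.14,0,0],"turn":0,"gripper":0},
  {"slide":[0.21,0,0],"turn":0,"gripper":0},
  {"slide":[0.28,0,0],"turn":0,"gripper":0},
  {"slide":[0.35,0,0],"turn":0,"gripper":0},
])

```text
time_s: 40.78
tcp_pos: [0.5652, 0.4132, 0.1913]
eef_rot: [-180.0, 0.3, -135.1]
contact_force: [3.6, 3.3, 4.1]
gripper_width: 0.0006
gripper_force: 2.6
```

Emit:
send_rows([
  {"slide":[0.08,0,0],"turn":0,"gripper":0},
  {"slide":[0.16,0,0],"turn":0,"gripper":0},
  {"slide":[0.24,0,0],"turn":0,"gripper":0},
  {"slide":[0.32,0,0],"turn":0,"gripper":0},
  {"slide":[0.4,0,0],"turn":0,"gripper":0},
])

```text
time_s: 41.2
tcp_pos: [0.5221, 0.3704, 0.191]
eef_rot: [-180.0, 0.3, -135.1]
contact_force: [2.8, 3.0, 2.9]
gripper_width: 0.0009
gripper_force: 1.9
```

Emit:
send_rows([
  {"slide":[0.08,0,0.01],"turn":0,"gripper":0},
  {"slide":[0.16,0,0.02],"turn":0,"gripper":0},
  {"slide":[0.24,0,0.035],"turn":0,"gripper":0},
  {"slide":[0.32,0,0.055],"turn":0,"gripper":0},
  {"slide":[0.41,0,0.085],"turn":0,"gripper":0},
])

```text
time_s: 41.62
tcp_pos: [0.4787, 0.3274, 0.1784]
eef_rot: [-180.0, 0.3, -135.1]
contact_force: [0.5, 2.9, 2.3]
gripper_width: 0.0004
gripper_force: 1.6
```

Emit:
send_rows([
  {"slide":[0.06,0,0.025],"turn":0,"gripper":0},
  {"slide":[0.12,0,0.055],"turn":0,"gripper":0},
  {"slide":[0.18,0,0.085],"turn":0,"gripper":0},
  {"slide":[0.24,0,0.12],"turn":0,"gripper":0},
  {"slide":[0.3,0,0.155],"turn":0,"gripper":0},
])

```text
time_s: 42.03
tcp_pos: [0.4453, 0.2951, 0.1528]
eef_rot: [-180.0, 0.0, -135.1]
contact_force: [1.3, 1.3, 0.4]
gripper_width: 0.0009
gripper_force: 1.2
```

Emit:
send_rows([
  {"slide":[0.05,0,0.045],"turn":0,"gripper":0},
  {"slide":[0.1,0,0.09],"turn":0,"gripper":0},
  {"slide":[0.15,0,0.14],"turn":0,"gripper":0},
  {"slide":[0.2,0,0.19],"turn":0,"gripper":0},
  {"slide":[0.24,0,0.24],"turn":0,"gripper":0},
])

```text
time_s: 42.45
tcp_pos: [0.4194, 0.2699, 0.1161]
eef_rot: [180.0, -0.0, -135.1]
contact_force: [1.9, 0.7, 0.9]
gripper_width: 0.0004
gripper_force: 0.9
```

Run:
```python
from h import *
s=get_state();p=s['tcp_pos'];print(p,(p[0]-.509)*.7096+(p[1]-.36)*.7046)
```

```text
[0.41936856 0.26987668 0.11613954] -0.12710336263579772
```

Emit:
send_rows([
  {"slide":[0.035,0,0.055],"turn":0,"gripper":0},
  {"slide":[0.07,0,0.11],"turn":0,"gripper":0},
  {"slide":[0.1,0,0.165],"turn":0,"gripper":0},
  {"slide":[0.13,0,0.22],"turn":0,"gripper":0},
  {"slide":[0.155,0,0.28],"turn":0,"gripper":0},
])

```text
time_s: 42.87
tcp_pos: [0.4033, 0.254, 0.0743]
eef_rot: [180.0, 0.0, -135.1]
contact_force: [1.7, 1.3, 1.6]
gripper_width: 0.0006
gripper_force: 0.8
```

Emit:
send_rows([
  {"slide":[0.015,0,0.04],"turn":0,"gripper":0},
  {"slide":[0.03,0,0.08],"turn":0,"gripper":0},
  {"slide":[0.04,0,0.12],"turn":0,"gripper":0},
  {"slide":[0.05,0,0.17],"turn":0,"gripper":0},
  {"slide":[0.055,0,0.21],"turn":0,"gripper":0},
])

```text
time_s: 43.28
tcp_pos: [0.3972, 0.2478, 0.0427]
eef_rot: [180.0, -0.0, -135.1]
contact_force: [-1.1, -0.8, 0.8]
gripper_width: 0.0004
gripper_force: 0.7
```

Emit:
send_rows([
  {"slide":[0.005,0,0.02],"turn":0,"gripper":0},
  {"slide":[0.01,0,0.04],"turn":0,"gripper":0},
  {"slide":[0.01,0,0.06],"turn":0,"gripper":0},
  {"slide":[0.01,0,0.08],"turn":0,"gripper":0},
  {"slide":[0.01,0,0.09],"turn":0,"gripper":0},
])

```text
time_s: 43.7
tcp_pos: [0.3963, 0.2468, 0.0296]
eef_rot: [-180.0, -0.1, -135.1]
contact_force: [-1.1, -0.9, 2.0]
gripper_width: 0.0004
gripper_force: 0.7
```

Emit:
send_rows([
  {"slide":[0,0,0.01],"turn":0,"gripper":0},
  {"slide":[0,0,0.02],"turn":0,"gripper":0},
  {"slide":[0,0,0.03],"turn":0,"gripper":0},
  {"slide":[0,0,0.03],"turn":0,"gripper":0},
  {"slide":[0,0,0.03],"turn":0,"gripper":0},
])

```text
time_s: 44.12
tcp_pos: [0.3967, 0.2473, 0.0255]
eef_rot: [180.0, 0.0, -135.1]
contact_force: [0.8, 0.1, -0.8]
gripper_width: 0.0002
gripper_force: 0.0
```

Emit:
send_rows([
  {"slide":[0,0,0.005],"turn":0,"gripper":0},
  {"slide":[0,0,0.01],"turn":0,"gripper":0},
  {"slide":[0,0,0.01],"turn":0,"gripper":0},
  {"slide":[0,0,0.01],"turn":0,"gripper":0},
  {"slide":[0,0,0.01],"turn":0,"gripper":0},
])

```text
time_s: 44.53
tcp_pos: [0.3968, 0.2474, 0.0247]
eef_rot: [-180.0, 0.0, -135.1]
contact_force: [-2.0, -0.8, 9.6]
gripper_width: 0.0006
gripper_force: 4.5
```

Emit:
send_rows([
  {"slide":[0,0,0.005],"turn":0,"gripper":0},
  {"slide":[0,0,0.005],"turn":0,"gripper":0},
  {"slide":[0,0,0.005],"turn":0,"gripper":0},
  {"slide":[0,0,0.005],"turn":0,"gripper":0},
  {"slide":[0,0,0.005],"turn":0,"gripper":0},
])

```text
time_s: 44.95
tcp_pos: [0.3968, 0.2474, 0.0246]
eef_rot: [-180.0, 0.1, -135.1]
contact_force: [-5.4, -2.2, 18.7]
gripper_width: 0.0006
gripper_force: 9.4
```

Emit:
send_rows([
  {"slide":[0,0,-0.05],"turn":0,"gripper":0},
  {"slide":[0,0,-0.2],"turn":0,"gripper":0},
  {"slide":[0,0,-0.4],"turn":0,"gripper":0},
  {"slide":[0,0,-0.6],"turn":0,"gripper":0},
  {"slide":[0,0,-0.8],"turn":0,"gripper":0},
])

```text
time_s: 45.37
tcp_pos: [0.3964, 0.2469, 0.1448]
eef_rot: [-180.0, -0.0, -135.1]
contact_force: [1.1, 0.9, -1.4]
gripper_width: 0.0007
gripper_force: 0.0
```

Emit:
send_rows([
  {"slide":[0,0.2,-0.1],"turn":0,"gripper":0},
  {"slide":[0,0.4,-0.2],"turn":0,"gripper":0},
  {"slide":[0,0.6,-0.4],"turn":0,"gripper":0},
  {"slide":[0,0.8,-0.5],"turn":0,"gripper":0},
  {"slide":[0,1,-0.6],"turn":0,"gripper":0},
])

```text
time_s: 45.78
tcp_pos: [0.2897, 0.3544, 0.2353]
eef_rot: [179.9, 0.1, -135.1]
contact_force: [0.7, 0.3, -0.4]
gripper_width: 0.0004
gripper_force: 0.0
```

Emit:
send_rows([
  {"slide":[-0.1,0.2,0],"turn":0,"gripper":0},
  {"slide":[-0.2,0.4,0],"turn":0,"gripper":0},
  {"slide":[-0.3,0.6,0],"turn":0,"gripper":0},
  {"slide":[-0.4,0.8,0],"turn":0,"gripper":0},
  {"slide":[-0.5,1,0],"turn":0,"gripper":0},
])

```text
time_s: 46.2
tcp_pos: [0.237, 0.514, 0.2336]
eef_rot: [180.0, 0.0, -135.1]
contact_force: [0.6, -0.1, 0.2]
gripper_width: 0.0002
gripper_force: 0.0
```

Run:
```python
from h import *
print(get_state()['tcp_pos'])
t=cap('top','t11.png');s=cap('side','s11.png')
cv2.imwrite('pics/c9.png',np.hstack([cv2.resize(t['img'],(400,300))[:,:,::-1],cv2.resize(s['img'],(400,300))[:,:,::-1]]))
```

```text
[0.23702533 0.51400085 0.23360781]
```

View pics/c9.png

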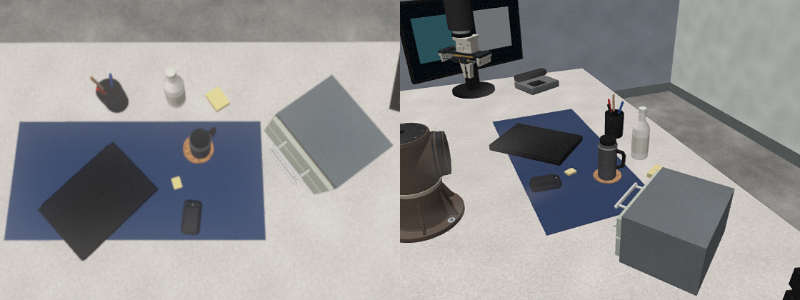

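The laptop is shut (100,200), the mug stands on its coaster (200,145) and the drawer is closed (285,165). The mouse, bottle and cup look undisturbed. One numeric check of the drawer, then I hand in.

Run:
```python
from h import *
a=cv2.imread('pics/t3.png');b=cv2.imread('pics/t11.png')
f=lambda i:np.float32(cv2.cvtColor(i[185:275,370:450],cv2.COLOR_BGR2GRAY))
d=cv2.phaseCorrelate(f(a),f(b));print(d,np.abs(f(a)-f(b)).max(),np.abs(f(a)-f(b)).mean())
if np.abs(f(a)-f(b)).mean()<6 and np.hypot(*d[0])<.6: print(order.close_job())
```

```text
((-0.04611004778034555, 0.010906648880478542), 0.9994958390129937) 19.0 11.439445
```

The offset is nil (0.05 px); only the brightness differs, so the drawer is home as at the start.

```bash
python3 -c "
from plant import order
print(order.close_job())"
```

```text
the job is handed in; nothing more can be done
None
```

The job is handed in: the mug stands on its coaster, the pad, staple box and eraser are in the closed top drawer, the laptop lid is shut, and the mouse, bottle and pen cup were left alone.

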